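Take apart the pile of slide-making supplies and put each in its tray

TASK

The slide-making supplies have been left in one pile. Take it apart from the top down and put each thing, the right way up, into the black tray that fits it, lying flat inside the lip: the small square carton in the small square tray, the tall narrow carton in the narrow tray, the petri dish in the round tray and the flat carton in the largest tray. Set each thing down level instead of dropping it, and leave the beaker and the oil bottle where they stand.

Things in the scene. Friction and masses are not known exactly. Their poses are not given: they have to be found in the camera images.
- lens_carton: Flat white carton of lens tissue with a purple edge stripe, 66 x 105 x 13 mm (x, y, z), loose, under 0.12 kg; at the start it lies flat on the bench as the bottom of the pile. Origin: centre of its underside; y along its 105 mm length, z up.
- petri_dish: Closed round petri dish, one rigid piece, 67 mm across where it is gripped (70 mm over the rim) and 14 mm high, loose; at the start it lies on the flat carton. Origin: centre of its underside; z up.
- slide_carton: Tall narrow white carton of microscope slides, 31 x 82 x 54 mm (x, y, z), loose, rigid, under 0.2 kg; at the start it stands on the petri dish, its long side within 0.6 rad of that of the flat carton. Origin: centre of its underside; y along its 82 mm length, z up; it stays this way up.
- cover_carton: Small square white carton of cover slips with a green edge, 34 x 34 x 14 mm, loose; at the start it lies on top of the tall narrow carton, somewhere along its length. Origin: centre of its underside; z up.
- lens_tray: The largest of four low black trays, fixed to the bench, for the flat carton: pocket 82 x 121 mm (x, y), 8 mm of play all round, outside 90 x 129 mm. Floor 3 mm thick; a lip 4 mm wide stands 4 mm above the floor, with finger gaps 56 mm wide in the middle of the long sides (+x and -x). Origin: centre of its underside on the bench; y along its length, z up.
- slide_tray: The narrow black tray, fixed, for the tall narrow carton: pocket 47 x 98 mm (x, y), outside 55 x 106 mm; floor 3 mm thick, lip 4 mm above the floor, with 56 mm finger gaps in the middle of the long sides (+x and -x). Origin: centre of its underside; y along its length, z up.
- petri_tray: The round black tray, fixed, for the petri dish: pocket 83 mm across, outside 91 mm; floor 3 mm thick, lip 4 mm above the floor, with two gaps for the fingers, about 55 mm wide, on its +x and -x sides. Origin: centre of its underside; z up.
- cover_tray: The small square black tray, fixed, for the small square carton: pocket 50 x 50 mm, outside 58 x 58 mm; floor 3 mm thick, lip 4 mm above the floor, with 36 mm finger gaps in the middle of its +x and -x sides. Origin: centre of its underside; z up.
- beaker: Small empty glass beaker, 51 mm across and 60 mm high, standing loose on the bench on the far side of the trays; leave it alone. Origin: centre of its underside.
- oil_bottle: Small amber oil bottle with a black cap, 31 mm across and 73 mm high, standing loose behind the trays; leave it alone. Origin: centre of its underside.
Things that resemble listed ones, but are neither listed nor needed, are in the scene too. Leave any blue or green look-alike of the slide_tray alone. Leave any pink look-alike of the slide_carton alone.

How it is judged (in metres and radians):
On the way, in this order (a step that is already met when the one before it is completed fails the run):
1. the small square carton lies released in its own tray (horizontal distance between cover_carton and cover_tray below 0.0135 m and z of cover_carton in the frame of cover_tray between 0.001 and 0.0055 m and angle between cover_carton's own z axis and vertical below 0.06 rad and contact force between cover_carton and the fingers below 0.05 N and linear speed of cover_carton below 0.02 m/s), for 0.2 s.
2. the tall narrow carton lies released in its own tray (horizontal distance between slide_carton and slide_tray below 0.0135 m and z of slide_carton in the frame of slide_tray between 0.001 and 0.0055 m and angle between slide_carton's own z axis and vertical below 0.06 rad and contact force between slide_carton and the fingers below 0.05 N and linear speed of slide_carton below 0.02 m/s), for 0.2 s.
3. the petri dish lies released in its own tray (horizontal distance between petri_dish and petri_tray below 0.0135 m and z of petri_dish in the frame of petri_tray between 0.001 and 0.0055 m and angle between petri_dish's own z axis and vertical below 0.06 rad and contact force between petri_dish and the fingers below 0.05 N and linear speed of petri_dish below 0.02 m/s), for 0.2 s.
4. the flat carton lies released in its own tray (horizontal distance between lens_carton and lens_tray below 0.0135 m and z of lens_carton in the frame of lens_tray between 0.001 and 0.0055 m and angle between lens_carton's own z axis and vertical below 0.06 rad and contact force between lens_carton and the fingers below 0.05 N and linear speed of lens_carton below 0.02 m/s), for 0.2 s.
At the end, for the whole second after the job is handed in: Each of the four things is the right way up (tilt below 0.06 rad) on the floor of its own tray, inside the lip (centre within 13.5 mm of the tray's centre, underside 1 to 5.5 mm above the bench), released and at rest; the beaker and the oil bottle are within 30 mm of where they stood (all of step 1 and all of step 2 and all of step 3 and all of step 4 and distance of each of beaker, oil_bottle from where it was at the start of the episode below 0.03 m); the robot touches nothing.
It fails at once if one of the four things is tipped by more than 0.5 rad (angle between any of cover_carton, slide_carton, petri_dish, lens_carton's own z axis and vertical above 0.5 rad).
It fails at once if one of the four things falls freely: touched by nothing, faster than 0.45 m/s, more than 30 mm above the bench ((height (world z) of cover_carton above 0.03 m and contact force between cover_carton and anything else below 0.005 N and contact force between cover_carton and the fingers below 0.005 N and linear speed of cover_carton above 0.45 m/s) or (height (world z) of slide_carton above 0.03 m and contact force between slide_carton and anything else below 0.005 N and contact force between slide_carton and the fingers below 0.005 N and linear speed of slide_carton above 0.45 m/s) or (height (world z) of petri_dish above 0.03 m and contact force between petri_dish and anything else below 0.005 N and contact force between petri_dish and the fingers below 0.005 N and linear speed of petri_dish above 0.45 m/s) or (height (world z) of lens_carton above 0.03 m and contact force between lens_carton and anything else below 0.005 N and contact force between lens_carton and the fingers below 0.005 N and linear speed of lens_carton above 0.45 m/s)).
It fails at once if the beaker or the oil bottle is pushed more than 30 mm or tipped over ((distance of beaker from where it was at the start of the episode above 0.03 m or angle between beaker's own z axis and vertical above 0.5 rad) or (distance of oil_bottle from where it was at the start of the episode above 0.03 m or angle between oil_bottle's own z axis and vertical above 0.5 rad)).
It also fails if it takes over 115 s, if anything falls off the work surface, if the arm or the gripper's body presses on something with over 40 N, if the wrist force passes 120 N, or if a joint passes its speed limit or range.

ROBOT

A 6-joint arm with a two-finger parallel gripper is mounted at the origin on the work surface; the furniture and walls round the work are solid. World frame = base frame: x ahead of the robot, y to its left, z up, the work surface at z = 0. Lengths are in m, angles in degrees, forces in N, time in s.
With the tool pointing down it reaches from about 0.25 to 0.725 m from the base axis. Payload 9.7 kg.
Tool frame: the origin (TCP) lies between the finger pads; the fingertips stand bot.tcp_to_tips ahead of it and the grasp point (between the pads) lies 11 mm behind it (bot.tcp_to_tips is the distance from the TCP to the fingertips, in m); z points along the fingers, y is the line along which they close (so a half turn about z gives the same grasp; the last joint's range is limited). The gripper opens to 85 mm and grips with 20 to 120 N. Pads are 22 mm wide; open, the fingers measure 114 mm over their backs; the gripper's body (76 mm by 85 mm) begins 54 mm behind the grasp point. The pads swing forward as they close: fully open they stand 13 mm farther back than shut.
Start: joints at [0, 4.979, 10.078, 95.1, 0, 90], TCP at [0.55, -0, 0.2] pointing down, gripper open.
Joint ranges: [-179.16, 179.16], [-48.56, 103.87], [-65.8, 70.77], [-126.05, 130.52], [-82.76, 87.17], [-180, 180]. Speed limits (degrees/s): [127.2, 127.2, 147.25, 180, 180, 180].

INTERFACE

Orientations are given as [roll, pitch, yaw] about the fixed x, y, z axes, in that order (R = Rz(yaw) Ry(pitch) Rx(roll)).
In Python, from workcell import bot gives the robot as it stands. The module is installed in compiled form; this text tells all that it offers.
- The arm moves only by the tool carry_out, never from a script. Its arguments are lists of equal length, an entry for each row: "linear": the shift along the world's x, y, z normalised to -1 to 1, where 1 is 2 cm, a list of three; "rotation": the turn, a rotation vector about the world's x, y, z normalised to -1 to 1, where 1 is 8 degrees, a list of three; "grip": the closure, from -1 (fully open) to 1 (shut). In form: {"linear": [[tx, ty, tz], ...], "rotation": [[rx, ry, rz], ...], "grip": [grip, ...]}. A call has 1 to 12 rows; each row shifts and turns the commanded pose from where the row before left it; what a row does not reach is not made up. A row lasts 1/10 s, in which the tool goes at most 50 mm and 8.59 degrees, less where a joint would pass 70% of its speed; a pose out of reach is approached as far as the arm can. A call with a number of a shift or a turn outside -1 to 1 is refused whole. A call with a gripper value outside its range is refused whole. The fingers move at their own pace and stop on an object; "grip_force" is the grip in N (left out, the last holds). Time passes only in rows, so rows that do not move let the fingers close. It gives the time, the measured TCP pose, the force, the opening and the grip force at its end, in the units of the state.
- bot.get_obs(): the state, without advancing time (a new reading comes with each control period).
- bot.camera(name): name is "scene" or "side" or "wrist"; returns the picture (400x640x3 uint8, blue, green, red); there is no depth.
- bot.camera_model(name): a dict with "fx", "fy", "cx", "cy" (pixels), "camera_from_world" (4x4, takes a point from world to camera coordinates). Camera axes: x right, y up, looking along -z (the intrinsics and any distortion apply to the point x, -y, -z); pixel columns grow to the right and rows downward; lengths in m; the calibration is good to about 2 mm. A picture is of the moment at which its call begins: read the wrist's pose just before it. camera_model takes no time and is no camera call; for the wrist camera it gives the pose at the moment of the call.
- bot.job_done(): hands the job in; it is judged then, once.
The state is a dict: "time": time; "q": joint angles; "qd": joint speeds; "joint_efforts": joint torques, N m; "ee_pos": TCP position; "tcp_rot": TCP orientation; "wrist_force": force on the tool from outside, world axes, zero at the start; "torque": the same for the moment, N m; "opening": finger opening in m; "grasp_force": force on a finger pad.
Only numpy, scipy, OpenCV 4.12 (cv2) and the standard library are available. Lean on these libraries where they do the work, as an engineer would, in place of code of your own. Each camera call takes 0.05 s, during which the arm holds its last target. There are 200 camera calls.

## Working session

There is one attempt and no reset: what is moved stays moved. The work goes in short steps, Python scripts to look and compute and a tool call to move; the robot and the scene stay as the last step left them, time stands still between calls to the robot, and variables do not carry over. Pictures are saved under pics/ and viewed, at most 14 in all, crops included, and the job is handed in when it is done.

Besides the shell and the picture viewer there is one more tool, called after "Request:" by a JSON object that holds its "method" and its "body". carry_out: Moves the arm, as the interface text tells. Its arguments: {"type":"object","properties":{"linear":{"type":"array","items":{"type":"array","items":{"type":"number"}}},"rotation":{"type":"array","items":{"type":"array","items":{"type":"number"}}},"grip":{"type":"array","items":{"type":"number"}},"grip_force":{"type":"number"}},"required":["linear","rotation","grip"]}

```bash
mkdir -p pics; cat > h.py <<'E'
import numpy as np, cv2
from workcell import bot
def ray(m,uv):
    T=np.array(m["camera_from_world"]);R=T[:3,:3];c=-R.T@T[:3,3]
    d=R.T@np.array([(uv[0]-m["cx"])/m["fx"],-(uv[1]-m["cy"])/m["fy"],-1.0]);return c,d
def px2w(m,uv,z):
    c,d=ray(m,uv);return (c+d*(z-c[2])/d[2]).round(4)
def w2px(m,p):
    T=np.array(m["camera_from_world"]);q=T[:3,:3]@np.array(p)+T[:3,3]
    return np.array([m["cx"]+m["fx"]*q[0]/-q[2],m["cy"]-m["fy"]*q[1]/-q[2]])
E
python3 - <<'E'
from h import *
o=bot.get_obs();print(o,bot.tcp_to_tips)
for n in ["scene","side","wrist"]:
    m=bot.camera_model(n);i=bot.camera(n);cv2.imwrite(f"pics/{n}0.png",i);print(n,m)
E
```

```text
{'time': 0.0, 'q': array([ 1.08138773e-03,  5.01037810e+00,  1.00333022e+01,  9.50990260e+01,
       -2.47691428e-03,  9.00018482e+01]), 'qd': array([ 0.03858318, -0.02030193, -0.02978227, -0.004326  ,  0.10793017,
       -0.03063587]), 'joint_efforts': array([ 7.68234549e-04, -5.20392072e+01,  4.64802504e+01,  1.63646933e-02,
        2.23589603e-05, -6.77332673e-05]), 'ee_pos': array([ 5.49725248e-01, -3.29403243e-06,  1.99379705e-01]), 'tcp_rot': array([-1.79923898e+02,  2.47936695e-03,  8.99992365e+01]), 'wrist_force': array([ 0.27986515, -0.47811291,  0.11384128]), 'torque': array([-0.04188604, -0.02832405,  0.05543814]), 'grasp_force': 0.0, 'opening': 0.0850565154631682} 0.008
scene {'fx': 397.8500480446546, 'fy': 397.8500480446546, 'cx': 314.31955811417384, 'cy': 195.238448686239, 'camera_from_world': array([[-0.82051268, -0.57159538, -0.00613642,  0.28788021],
       [ 0.25290149, -0.37261993,  0.8928579 , -0.19373508],
       [-0.51264001,  0.73104932,  0.4502967 , -1.03871872],
       [ 0.        ,  0.        ,  0.        ,  1.        ]])}
side {'fx': 422.3311401531155, 'fy': 422.3311401531155, 'cx': 317.2797261523381, 'cy': 198.89210373454202, 'camera_from_world': array([[-0.96774506, -0.25187238, -0.00545967,  0.39008765],
       [ 0.15359131, -0.60703005,  0.77969495, -0.17730253],
       [-0.19969781,  0.75370738,  0.62613574, -1.1474042 ],
       [ 0.        ,  0.        ,  0.        ,  1.        ]])}
wrist {'fx': 326.107426488139, 'fy': 326.107426488139, 'cx': 320.3457571673813, 'cy': 201.7721752905252, 'camera_from_world': array([[ 9.99999188e-01,  4.18736842e-04, -1.20400571e-03,
        -5.48508568e-01],
       [-7.79395145e-04,  9.48241533e-01, -3.17549031e-01,
         4.26149818e-02],
       [ 1.00871874e-03,  3.17549712e-01,  9.48241089e-01,
        -3.80260227e-01],
       [ 0.00000000e+00,  0.00000000e+00,  0.00000000e+00,
         1.00000000e+00]])}
```

View pics/scene0.png

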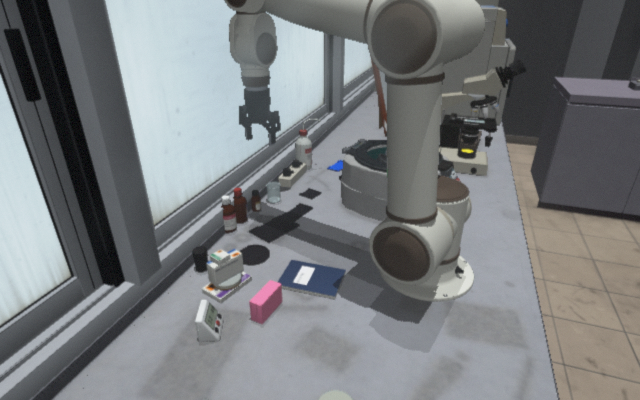

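View pics/side0.png

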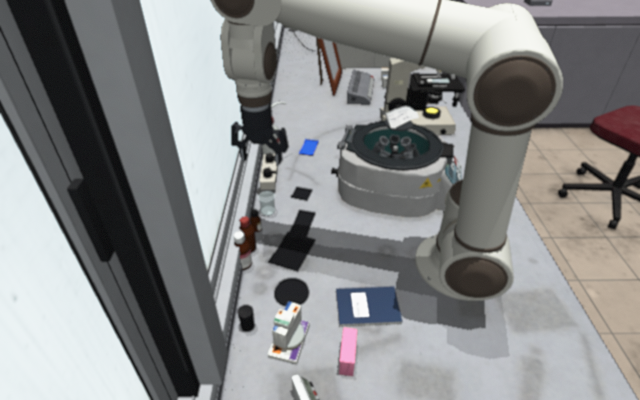

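View pics/wrist0.png

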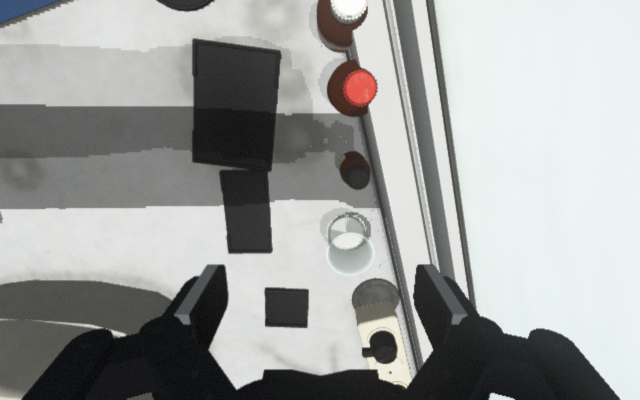

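The wrist view shows the trays: lens with corners (193,39) to (271,171), slide (220,172) to (273,250), cover (265,288) to (308,327), and the round one at the top edge near (185,0). The side view shows the pile at (288,330). Look-alikes are the blue tray at side (309,147), the pink carton at side (347,352) and the white timer at (303,388). By the description I choose the black narrow tray at wrist (247,211) and the white carton in the pile.

```bash
python3 - <<'E'
from h import *
m=bot.camera_model("wrist")
for n,c in dict(lens=[(193,39),(281,50),(271,171),(192,163)],slide=[(220,172),(267,169),(273,250),(228,253)],cover=[(265,288),(308,288),(308,327),(265,327)],bottle=[(355,182)],beaker=[(350,232)]).items():
    P=np.array([px2w(m,p,.007) for p in c]);print(n,P.mean(0),P[:,:2].tolist())
for cam,pts in dict(scene=[(256,254,.005),(227,289,.01),(225,256,.09)],side=[(292,291,.005),(289,345,.01),(288,312,.09)]).items():
    m=bot.camera_model(cam)
    for u,v,z in pts: print(cam,(u,v),px2w(m,(u,v),z))
m=bot.camera_model("side")
im=cv2.imread("pics/side0.png")[270:375,225:365];cv2.imwrite("pics/c1.png",cv2.resize(im,None,fx=5,fy=5,interpolation=cv2.INTER_CUBIC))
E
```

```text
lens [0.455375 0.063375 0.007   ] [[0.4192, 0.1321], [0.5082, 0.122], [0.4919, -0.0049], [0.4022, 0.0043]]
slide [ 0.4608   -0.056075  0.007   ] [[0.4331, -0.0061], [0.4874, -0.0026], [0.4896, -0.1057], [0.4331, -0.1099]]
cover [ 0.50365  -0.191175  0.007   ] [[0.4767, -0.1605], [0.5326, -0.1605], [0.5319, -0.2218], [0.4734, -0.2219]]
bottle [ 0.5889 -0.0179  0.007 ] [[0.5889, -0.0179]]
beaker [ 0.5849 -0.0811  0.007 ] [[0.5849, -0.0811]]
scene (256, 254) [0.4059 0.2022 0.005 ]
scene (227, 289) [0.36   0.3551 0.01  ]
scene (225, 256) [0.374  0.3365 0.09  ]
side (292, 291) [0.416 0.205 0.005]
side (289, 345) [0.3759 0.3561 0.01  ]
side (288, 312) [0.3835 0.327  0.09  ]
```

View pics/c1.png

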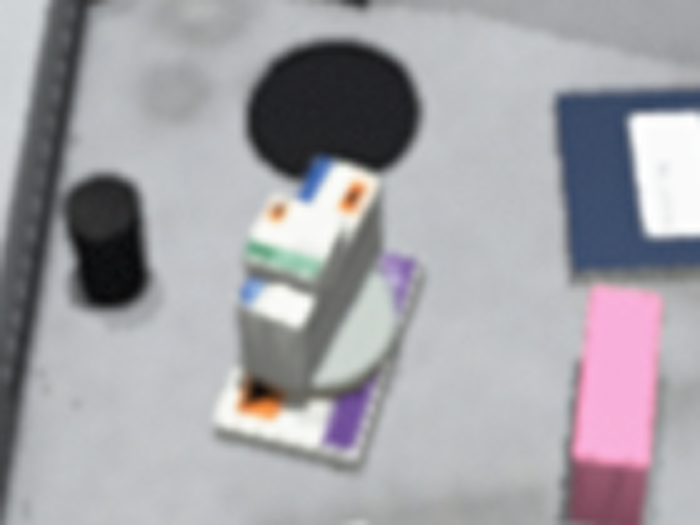

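The crop shows the black round tray, with the pile next to it. From the bottom it is the purple-striped flat carton, the dish, the white narrow carton, and the green-edged square carton on top near the +y end. The pink carton is separate at the right. I'll move over the pile for a wrist view.

Request:
{"method": "carry_out", "body": {"linear": [[-0.5, 1, 1], [-0.5, 1, 1], [-0.5, 1, 1], [-0.5, 1, 1], [-0.5, 1, 1], [-0.5, 1, 0], [-0.5, 1, 0], [-0.5, 1, 0], [-0.5, 1, 0], [-0.5, 1, 0], [-0.5, 1, 0], [-0.5, 1, 0]], "rotation": [[0, 0, 0], [0, 0, 0], [0, 0, 0], [0, 0, 0], [0, 0, 0], [0, 0, 0], [0, 0, 0], [0, 0, 0], [0, 0, 0], [0, 0, 0], [0, 0, 0], [0, 0, 0]], "grip": [-1, -1, -1, -1, -1, -1, -1, -1, -1, -1, -1, -1]}}

```text
time: 1.35
ee_pos: [0.4295, 0.2407, 0.2999]
tcp_rot: [-180.0, 0.0, 90.0]
wrist_force: [0.2, -1.3, -0.0]
opening: 0.0851
grasp_force: 0.0
```

Request:
{"method": "carry_out", "body": {"linear": [[-0.75, 1, 0], [-0.75, 1, 0], [-0.75, 1, 0], [-0.75, 1, 0], [0, 1, 0], [0, 1, 0], [0, 1, 0], [0, 0, 0], [0, 0, 0]], "rotation": [[0, 0, 0], [0, 0, 0], [0, 0, 0], [0, 0, 0], [0, 0, 0], [0, 0, 0], [0, 0, 0], [0, 0, 0], [0, 0, 0]], "grip": [-1, -1, -1, -1, -1, -1, -1, -1, -1]}}

```text
time: 2.25
ee_pos: [0.3699, 0.3799, 0.2997]
tcp_rot: [-180.0, 0.0, 90.0]
wrist_force: [0.6, -0.4, -0.5]
opening: 0.0854
grasp_force: 0.0
```

```bash
python3 - <<'E'
from h import *
import json
m=bot.camera_model("wrist");i=bot.camera("wrist");cv2.imwrite("pics/w1.png",i)
m["camera_from_world"]=np.array(m["camera_from_world"]).tolist();json.dump(m,open("w1.json","w"))
print(bot.get_obs()["ee_pos"])
cv2.imwrite("pics/w1b.png",cv2.resize(i[0:300,160:560],None,fx=2,fy=2,interpolation=cv2.INTER_CUBIC))
E
```

```text
[0.3699332  0.37956046 0.29996051]
```

View pics/w1b.png

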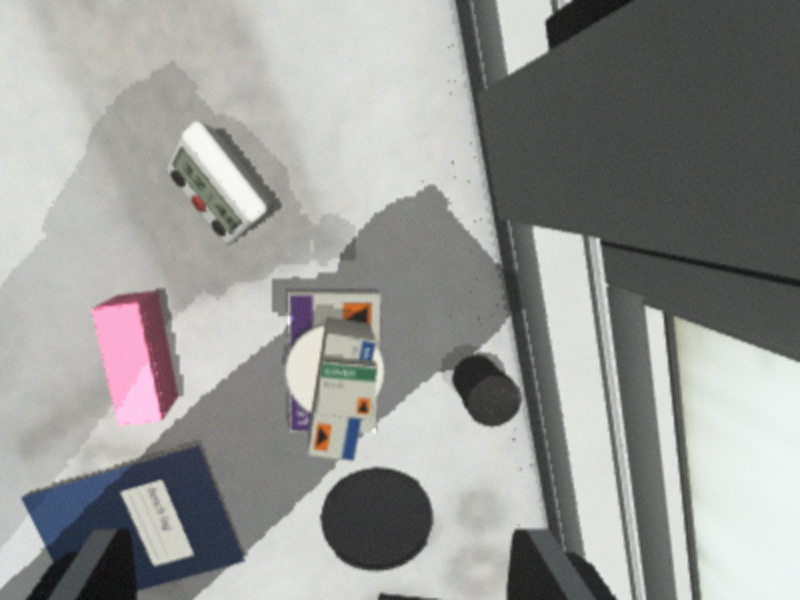

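This wrist view shows the pile around crop (335,370), the round tray at (377,518), the pink carton at left and the black film can at right (487,390). I'll take an enlarged crop.

```bash
python3 - <<'E'
import cv2
i=cv2.imread("pics/w1.png")
cv2.imwrite("pics/w1c.png",cv2.resize(i[138:236,290:366],None,fx=6,fy=6,interpolation=cv2.INTER_CUBIC))
E
```

```text
(no output)
```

View pics/w1c.png

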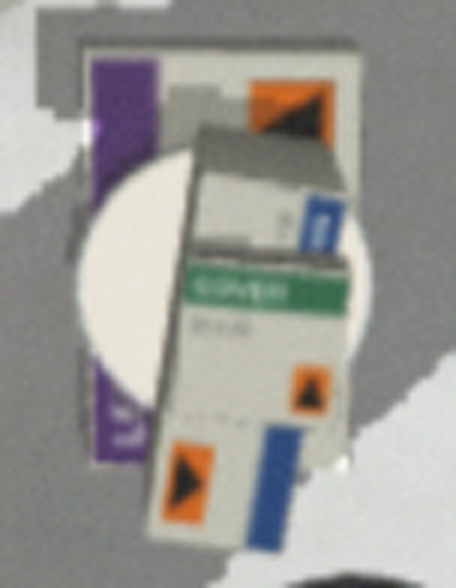

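```bash
python3 - <<'E'
from h import *
import json
m=json.load(open("w1.json"))
for n,z,c in [("cover",.095,[(184,262),(350,260),(338,426),(162,413)]),("slide",.081,[(200,172),(346,192),(290,550),(147,540)]),("lens",.013,[(85,48),(360,46),(346,465),(90,462)]),("dish",.027,[(77,290),(373,290)])]:
    P=np.array([px2w(m,(290+a/6,138+b/6),z) for a,b in c]);print(n,P[:,:2].mean(0),P[:,:2].tolist())
    if len(P)==4: 
        d=(P[0]+P[1]-P[2]-P[3])[:2];s=(P[1]+P[2]-P[0]-P[3])[:2]/2;print(" len",np.hypot(*d)/2,np.hypot(*s),"yangle",np.degrees(np.arctan2(d[1],d[0])),np.degrees(np.arctan2(s[1],s[0])))
i=cv2.imread("pics/w1.png")
a=px2w(m,(160+321/2,259),.007);b=px2w(m,(160+433/2,259),.007);c=px2w(m,(160+377/2,467/2),.007);d=px2w(m,(160+377/2,570/2),.007);print("petri",a,b,c,d)
E
```

```text
cover [0.3842   0.342325] [[0.3691, 0.3589], [0.4023, 0.3594], [0.4008, 0.3241], [0.3646, 0.3269]]
 len 0.03378346489038679 0.03471905096629225 yangle 84.90537604741834 -1.898156745463953
slide [0.38205 0.3318 ] [[0.3724, 0.3742], [0.4023, 0.37], [0.3923, 0.2903], [0.3612, 0.2927]]
 len 0.08129403422146053 0.030678005150270093 yangle 82.50782011747117 -6.175193556916845
lens [0.37795  0.336775] [[0.3458, 0.3888], [0.4104, 0.3894], [0.41, 0.2841], [0.3456, 0.2848]]
 len 0.10465043000389439 0.06450001937984205 yangle 89.83575072366257 -0.044415324059108474
dish [0.3789  0.33385] [[0.3438, 0.3338], [0.414, 0.3339]]
petri [0.3691 0.2071 0.007 ] [0.4589 0.2072 0.007 ] [0.4127 0.2518 0.007 ] [0.4154 0.1591 0.007 ]
```

Request:
{"method": "carry_out", "body": {"linear": [[0.35, -0.95, 0], [0.35, -0.95, 0], [0, 0, -1], [0, 0, -1], [0, 0, -1], [0, 0, -1], [0, 0, -1], [0, 0, -1], [0, 0, -1], [0, 0, -1], [0, 0, -0.5], [0, 0, -0.5]], "rotation": [[0, 0, -0.25], [0, 0, -0.25], [0, 0, 0], [0, 0, 0], [0, 0, 0], [0, 0, 0], [0, 0, 0], [0, 0, 0], [0, 0, 0], [0, 0, 0], [0, 0, 0], [0, 0, 0]], "grip": [-1, -1, -0.5, -0.5, -0.5, -0.5, -0.5, -0.5, -0.5, -0.5, -0.5, -0.5], "grip_force": 20}}

```text
time: 3.5
ee_pos: [0.3841, 0.3415, 0.12]
tcp_rot: [180.0, -0.0, 86.0]
wrist_force: [-0.4, 0.6, -0.1]
opening: 0.064
grasp_force: 0.0
```

```bash
python3 - <<'E'
from h import *
o=bot.get_obs();print(o["ee_pos"],o["tcp_rot"],o["opening"])
i=bot.camera("wrist");s=bot.camera("side")
c=cv2.resize(s[240:380,220:380],(640,560),interpolation=cv2.INTER_CUBIC)
cv2.imwrite("pics/w2.png",np.hstack([cv2.resize(i[100:400,160:480],(400,375)),cv2.resize(c,(400,375))]))
E
```

```text
[0.38409631 0.34146054 0.11999321] [ 1.79982269e+02 -1.35099136e-02  8.59630410e+01] 0.06401568358271503
```

View pics/w2.png

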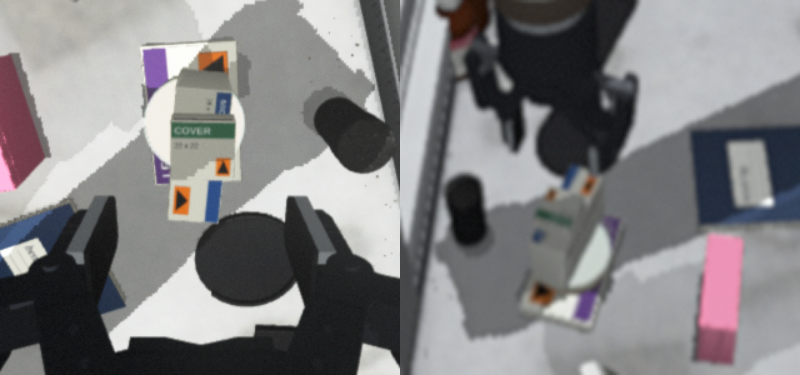

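```bash
python3 - <<'E'
from h import *
m=bot.camera_model("wrist");s=bot.camera_model("side")
f=lambda p:((w2px(m,p)-[160,100])*1.25).round()
g=lambda p:((w2px(s,p)-[220,240])*[2.5,375/140]).round()
for p in [(.3841,.3415,.112),(.3841+.032,.3415,.112),(.3841-.032,.3415,.112),(.3842,.3423,.095),(.3841,.3415,.13)]: print(p,f(p),g(p))
print(px2w(m,(160+205/1.25,100+162/1.25),.095))
E
```

```text
(0.3841, 0.3415, 0.112) [203. 166.] [163. 191.]
(0.4161, 0.3415, 0.112) [269. 161.] [127. 182.]
(0.35209999999999997, 0.3415, 0.112) [137. 170.] [199. 199.]
(0.3842, 0.3423, 0.095) [203. 151.] [163. 204.]
(0.3841, 0.3415, 0.13) [203. 182.] [162. 176.]
[0.3849 0.336  0.095 ]
```

This picture shows the fingers straddling the cover carton at crop x 100 and 300. They look higher than the nominal tip position, so I'll descend to grasp height and check before closing.

Request:
{"method": "carry_out", "body": {"linear": [[0, 0, -0.5], [0, 0, -0.5], [0, 0, -0.45], [0, 0, 0], [0, 0, 0], [0, 0, 0]], "rotation": [[0, 0, 0], [0, 0, 0], [0, 0, 0], [0, 0, 0], [0, 0, 0], [0, 0, 0]], "grip": [-0.2, -0.2, -0.2, -0.2, -0.2, -0.2]}}

```text
time: 4.2
ee_pos: [0.3841, 0.3421, 0.0915]
tcp_rot: [180.0, -0.0, 86.0]
wrist_force: [-0.1, 0.3, -1.0]
opening: 0.0509
grasp_force: 0.0
```

```bash
python3 - <<'E'
from h import *
o=bot.get_obs();print(o["ee_pos"],o["tcp_rot"],o["opening"],o["wrist_force"])
i=bot.camera("wrist");s=bot.camera("side")
cv2.imwrite("pics/w3.png",np.hstack([cv2.resize(i[100:400,160:480],(400,375)),cv2.resize(s[270:340,250:325],(400,375),interpolation=cv2.INTER_CUBIC)]))
E
```

```text
[0.38413749 0.34214061 0.09145109] [ 1.79978697e+02 -2.00946742e-02  8.60043827e+01] 0.050948538337803474 [-0.05462783  0.34928164 -1.01940829]
```

View pics/w3.png

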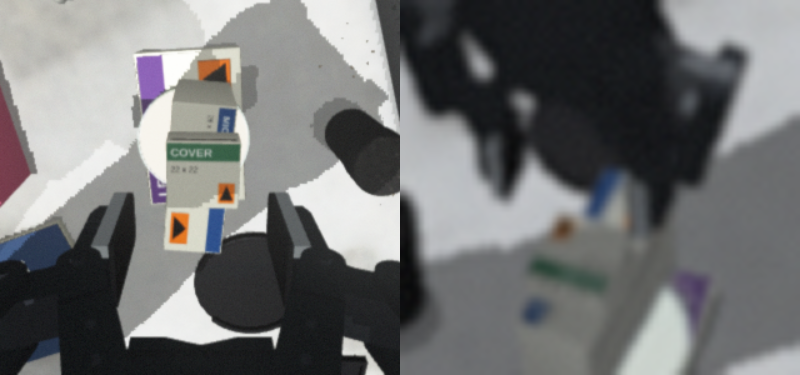

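```bash
python3 - <<'E'
from h import *
s=bot.camera_model("side");m=bot.camera_model("wrist")
g=lambda p:((w2px(s,p)-[250,270])*[400/75,375/70]+[400,0]).round()
f=lambda p:((w2px(m,p)-[160,100])*1.25).round()
for z in (.083,.1,.12,.135):
  for dx in (-.0255,.0255):
    for dy in (.011,-.011): p=(.384+dx,.342+dy,z);print(p,g(p),f(p))
E
```

```text
(0.3585, 0.35300000000000004, 0.083) [643. 302.] [147. 148.]
(0.3585, 0.331, 0.083) [659. 256.] [152. 189.]
(0.40950000000000003, 0.35300000000000004, 0.083) [523. 275.] [254. 141.]
(0.40950000000000003, 0.331, 0.083) [540. 230.] [255. 182.]
(0.3585, 0.35300000000000004, 0.1) [642. 276.] [143. 162.]
(0.3585, 0.331, 0.1) [658. 231.] [148. 206.]
(0.40950000000000003, 0.35300000000000004, 0.1) [520. 249.] [259. 154.]
(0.40950000000000003, 0.331, 0.1) [537. 205.] [260. 199.]
(0.3585, 0.35300000000000004, 0.12) [640. 245.] [136. 182.]
(0.3585, 0.331, 0.12) [656. 200.] [142. 230.]
(0.40950000000000003, 0.35300000000000004, 0.12) [516. 218.] [265. 174.]
(0.40950000000000003, 0.331, 0.12) [534. 174.] [266. 223.]
(0.3585, 0.35300000000000004, 0.135) [638. 222.] [130. 200.]
(0.3585, 0.331, 0.135) [655. 176.] [137. 252.]
(0.40950000000000003, 0.35300000000000004, 0.135) [513. 194.] [272. 192.]
(0.40950000000000003, 0.331, 0.135) [532. 150.] [273. 244.]
```

Both cameras put the fingertips at z≈0.135, about 43 mm higher than documented. Closing here is harmless either way: it grips the carton if the documentation holds and closes on air if not, so I'll test it.

Request:
{"method": "carry_out", "body": {"linear": [[0, 0, 0], [0, 0, 0], [0, 0, 0], [0, 0, 0], [0, 0, 0]], "rotation": [[0, 0, 0], [0, 0, 0], [0, 0, 0], [0, 0, 0], [0, 0, 0]], "grip": [0.3, 0.3, 0.3, 0.3, 0.3]}}

```text
time: 4.8
ee_pos: [0.384, 0.342, 0.0911]
tcp_rot: [180.0, -0.0, 86.0]
wrist_force: [0.3, 0.0, -0.2]
opening: 0.0298
grasp_force: 0.0
```

It closed to 29.8 mm with no force, narrower than the 34 mm carton, so the tips really are above it. I'll reopen slightly, step down, and measure the tips.

Request:
{"method": "carry_out", "body": {"linear": [[0, 0, 0], [0, 0, 0], [0, 0, 0], [0, 0, -0.5], [0, 0, -0.5], [0, 0, 0], [0, 0, 0]], "rotation": [[0, 0, 0], [0, 0, 0], [0, 0, 0], [0, 0, 0], [0, 0, 0], [0, 0, 0], [0, 0, 0]], "grip": [-0.1, -0.1, -0.1, -0.1, -0.1, -0.1, -0.1]}}

```text
time: 5.5
ee_pos: [0.3837, 0.3417, 0.0705]
tcp_rot: [-180.0, 0.0, 86.0]
wrist_force: [0.1, 0.0, 0.5]
opening: 0.0471
grasp_force: 0.0
```

```bash
python3 - <<'E'
from h import *
o=bot.get_obs();print(o["ee_pos"],o["opening"],o["wrist_force"])
m=bot.camera_model("wrist");i=bot.camera("wrist");s=bot.camera("side")
cv2.imwrite("pics/w4.png",np.hstack([cv2.resize(i[200:320,240:400],(400,300),interpolation=cv2.INTER_CUBIC),cv2.resize(s[290:344,258:330],(400,300),interpolation=cv2.INTER_CUBIC)]))
x,y,z=o["ee_pos"];a=o["opening"]/2
sm=bot.camera_model("side")
for h in (.02,.03,.035,.04,.045):
  print(h,[(((w2px(m,(x+d,y+.011,z+h))-[240,200])*2.5).round(),((w2px(sm,(x+d,y+.011,z+h))-[258,290])*[400/72,300/54]+[400,0]).round()) for d in (-a,a)])
E
```

```text
[0.38370497 0.34171189 0.0704778 ] 0.04709540256122914 [0.09220016 0.01569024 0.50813929]
0.02 [(array([88., 94.]), array([604., 189.])), (array([316.,  80.]), array([488., 163.]))]
0.03 [(array([ 81., 116.]), array([603., 173.])), (array([323., 101.]), array([486., 147.]))]
0.035 [(array([ 78., 128.]), array([603., 165.])), (array([327., 112.]), array([485., 139.]))]
0.04 [(array([ 74., 140.]), array([602., 157.])), (array([331., 124.]), array([484., 131.]))]
0.045 [(array([ 70., 154.]), array([602., 149.])), (array([335., 137.]), array([483., 123.]))]
```

View pics/w4.png

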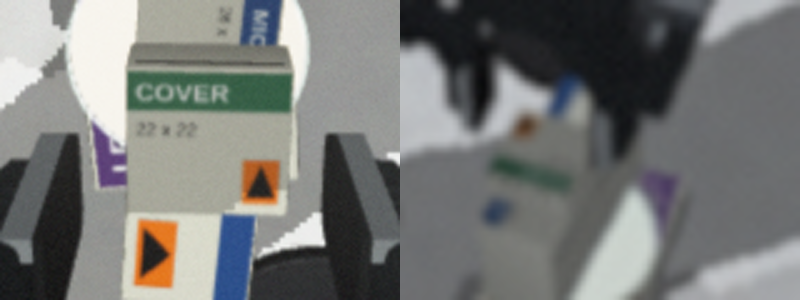

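The cover carton fills crop x 127–293 (centre 210) between pads at x 80 and 325. The tips sit about 37 mm above the reported TCP, so I'll go down 22 mm, shift +2 mm in x, and close.

Request:
{"method": "carry_out", "body": {"linear": [[0.1, 0, -0.5], [0, 0, -0.3], [0, 0, -0.3], [0, 0, 0], [0, 0, 0], [0, 0, 0], [0, 0, 0], [0, 0, 0], [0, 0, 0], [0, 0, 0]], "rotation": [[0, 0, 0], [0, 0, 0], [0, 0, 0], [0, 0, 0], [0, 0, 0], [0, 0, 0], [0, 0, 0], [0, 0, 0], [0, 0, 0], [0, 0, 0]], "grip": [-0.1, -0.1, -0.1, -0.1, 0.1, 0.3, 0.3, 0.3, 0.3, 0.3], "grip_force": 20}}

```text
time: 6.6
ee_pos: [0.3861, 0.3421, 0.0493]
tcp_rot: [180.0, -0.0, 86.0]
wrist_force: [-0.6, -0.0, 1.2]
opening: 0.0332
grasp_force: 21.9
```

Request:
{"method": "carry_out", "body": {"linear": [[0, 0, 0.2], [0, 0, 0.4], [0, 0, 0.6], [0, 0, 0.8], [0, 0, 1], [0, 0, 0], [0, 0, 0]], "rotation": [[0, 0, 0], [0, 0, 0], [0, 0, 0], [0, 0, 0], [0, 0, 0], [0, 0, 0], [0, 0, 0]], "grip": [0.3, 0.3, 0.3, 0.3, 0.3, 0.3, 0.3]}}

```text
time: 7.3
ee_pos: [0.3863, 0.3423, 0.1097]
tcp_rot: [179.9, -0.1, 86.0]
wrist_force: [-0.5, 0.1, -1.2]
opening: 0.0335
grasp_force: 21.8
```

```bash
python3 - <<'E'
from h import *
o=bot.get_obs();print(o["ee_pos"],o["opening"],o["wrist_force"],o["grasp_force"])
i=bot.camera("wrist");s=bot.camera("side")
cv2.imwrite("pics/w5.png",np.hstack([cv2.resize(i[100:340,160:480],(400,300),interpolation=cv2.INTER_CUBIC),cv2.resize(s[270:352,230:340],(400,300),interpolation=cv2.INTER_CUBIC)]))
E
```

```text
[0.38629721 0.34228543 0.10970284] 0.03345042943159087 [-0.48809222  0.07988377 -1.15107986] 21.761325895786285
```

View pics/w5.png

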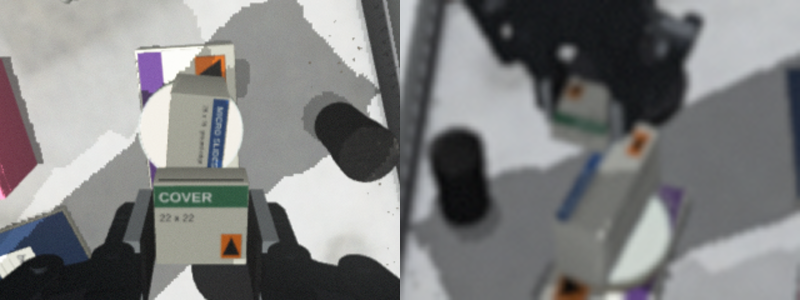

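The cover carton is held level between the pads at crop (200,222), and the slide carton is still standing on the dish. I'll refine the tray poses from the first wrist image and check the in-hand offset.

```bash
cat > trays.py <<'E'
from h import *
T=np.array([[9.99999188e-01,4.18736842e-04,-1.20400571e-03,-5.48508568e-01],[-7.79395145e-04,9.48241533e-01,-3.17549031e-01,4.26149818e-02],[1.00871874e-03,3.17549712e-01,9.48241089e-01,-3.80260227e-01],[0,0,0,1]])
m=bot.camera_model("wrist");m0=dict(m,camera_from_world=T)
i=cv2.imread("pics/wrist0.png").max(2)
b=(i<62).astype(np.uint8);b[:, :185]=0;b[:30]=0;b[:,312:]=0;b[335:]=0
n,l,st,c=cv2.connectedComponentsWithStats(cv2.morphologyEx(b,cv2.MORPH_OPEN,np.ones((5,5))))
for k in range(1,n):
    if st[k][4]>800:
        q=cv2.findContours((l==k).astype(np.uint8),0,1)[0][0][:,0]
        w=np.array([px2w(m0,p,.006)[:2] for p in q])*1000
        print(c[k],cv2.minAreaRect(w.astype(np.float32)))
E
python3 - <<'E'
exec(open('trays.py').read())
m=bot.camera_model("wrist");z=bot.get_obs()["ee_pos"][2]
print([px2w(m,(160+a/1.25,100+b/1.25),z+.0457) for a,b in [(153,185),(247,185),(246,264),(157,265)]])
s=[(175,93),(226,100),(213,168)]
print([px2w(m,(160+a/1.25,100+b/1.25),.081) for a,b in s])
E
```

```text
[237.26254855 132.17344471] ((449.503173828125, 10.066452026367188), (237.14227294921875, 93.05204010009766), 84.77486419677734)
[208.95028902 305.77803468] ((401.8247985839844, -185.4012451171875), (121.99256134033203, 41.18921661376953), 65.61366271972656)
[285.75586854 307.34875922] ((503.2417907714844, -191.38882446289062), (58.36663818359375, 54.25277328491211), 87.00159454345703)
[array([0.3695, 0.3593, 0.1542]), array([0.4022, 0.357 , 0.1542]), array([0.4007, 0.3243, 0.1542]), array([0.3675, 0.3262, 0.1542])]
[array([0.3741, 0.374 , 0.081 ]), array([0.3997, 0.3686, 0.081 ]), array([0.3909, 0.3312, 0.081 ])]
```

Request:
{"method": "carry_out", "body": {"linear": [[0, -0.5, 0.2], [0, -1, 0], [0, -1, 0], [0, -1, 0], [0.2, -1, 0], [0.2, -1, 0], [0.2, -1, 0], [0.2, -1, 0], [0.2, -1, 0], [0.2, -1, 0], [0.2, -1, 0], [0.2, -1, 0]], "rotation": [[0, 0, 0], [0, 0, 0], [0, 0, 0], [0, 0, 0], [0, 0, 0], [0, 0, 0], [0, 0, 0], [0, 0, 0], [0, 0, 0], [0, 0, 0], [0, 0, 0], [0, 0, 0]], "grip": [0.3, 0.3, 0.3, 0.3, 0.3, 0.3, 0.3, 0.3, 0.3, 0.3, 0.3, 0.3]}}

```text
time: 8.6
ee_pos: [0.4175, 0.1106, 0.1128]
tcp_rot: [-180.0, 0.0, 86.0]
wrist_force: [0.2, 0.4, 0.2]
opening: 0.0334
grasp_force: 21.8
```

Request:
{"method": "carry_out", "body": {"linear": [[0.3, -1, 0], [0.3, -1, 0], [0.3, -1, 0], [0.3, -1, 0], [0.3, -1, 0], [0.3, -1, 0], [0.3, -1, 0], [0.3, -1, 0], [0.4, -1, 0], [0.5, -1, 0], [0.5, -1, 0], [0, 0, 0]], "rotation": [[0, 0, 0], [0, 0, 0], [0, 0, 0], [0, 0, 0], [0, 0, 0], [0, 0, 0], [0, 0, 0], [0, 0, 0], [0, 0, 0], [0, 0, 0], [0, 0, 0], [0, 0, 0]], "grip": [0.3, 0.3, 0.3, 0.3, 0.3, 0.3, 0.3, 0.3, 0.3, 0.3, 0.3, 0.3]}}

```text
time: 9.8
ee_pos: [0.4939, -0.1101, 0.1125]
tcp_rot: [-179.9, 0.0, 85.9]
wrist_force: [-0.6, 0.0, -0.2]
opening: 0.0337
grasp_force: 21.7
```

```bash
cat > seg.py <<'E'
from h import *
def blobs(z=.006,th=62,box=(0,400,0,640),name=None):
    o=bot.get_obs();m=bot.camera_model("wrist");i=bot.camera("wrist")
    if name: cv2.imwrite(name,i)
    b=np.zeros((400,640),np.uint8);b[box[0]:box[1],box[2]:box[3]]=(i.max(2)<th)[box[0]:box[1],box[2]:box[3]]
    n,l,st,c=cv2.connectedComponentsWithStats(cv2.morphologyEx(b,cv2.MORPH_OPEN,np.ones((5,5))))
    print(o["ee_pos"].round(4),o["tcp_rot"].round(1),o["opening"],o["grasp_force"],o["wrist_force"].round(1))
    for k in range(1,n):
        if st[k][4]>600:
            q=max(cv2.findContours((l==k).astype(np.uint8),0,1)[0],key=len)[:,0]
            w=np.array([px2w(m,p,z)[:2] for p in q])*1000
            print(st[k],np.round(np.concatenate([np.ravel(x) for x in cv2.minAreaRect(w.astype(np.float32))]),1))
E
python3 -c "
from seg import *
blobs(name='pics/w6.png')"
```

```text
[ 0.4939 -0.1101  0.1125] [-179.9    0.    85.9] 0.033725825660133824 21.74360543489456 [-0.6  0.  -0.2]
[ 196   36   85   24 1253] [436.7   7.9  14.   66.   81.4]
[ 236   63   78  129 7437] [459.4 -57.4  54.6 104.9   0.5]
[   66   263   508   137 33299] [ 479.9 -272.5  174.3  576.8   86. ]
```

Request:
{"method": "carry_out", "body": {"linear": [[0.25, -1, 0], [0.25, -1, 0], [0, -1, 0], [0, -1, 0], [0, -0.05, -0.5], [0, 0, -1], [0, 0, -1], [0, 0, -1], [0, 0, -1], [0, 0, -1], [0, 0, -0.5], [0, 0, 0]], "rotation": [[0, 0, 0], [0, 0, 0], [0, 0, 0], [0, 0, 0], [0, 0, 0], [0, 0, 0], [0, 0, 0], [0, 0, 0], [0, 0, 0], [0, 0, 0], [0, 0, 0], [0, 0, 0]], "grip": [0.3, 0.3, 0.3, 0.3, 0.3, 0.3, 0.3, 0.3, 0.3, 0.3, 0.3, 0.3]}}

```text
time: 11.05
ee_pos: [0.5027, -0.1878, -0.0085]
tcp_rot: [-179.8, -0.1, 86.0]
wrist_force: [-0.1, 0.0, -0.1]
opening: 0.0333
grasp_force: 21.7
```

```bash
python3 - <<'E'
from h import *
o=bot.get_obs();print(o["ee_pos"],o["opening"],o["wrist_force"],o["grasp_force"])
i=bot.camera("wrist");s=bot.camera("side")
cv2.imwrite("pics/w7.png",np.hstack([cv2.resize(i[160:340,200:440],(400,300),interpolation=cv2.INTER_CUBIC),cv2.resize(s[165:225,260:340],(400,300),interpolation=cv2.INTER_CUBIC)]))
E
```

```text
[ 0.50267335 -0.18780951 -0.00849632] 0.03329835186046559 [-0.07294091  0.00967045 -0.10430813] 21.74273818731308
```

View pics/w7.png

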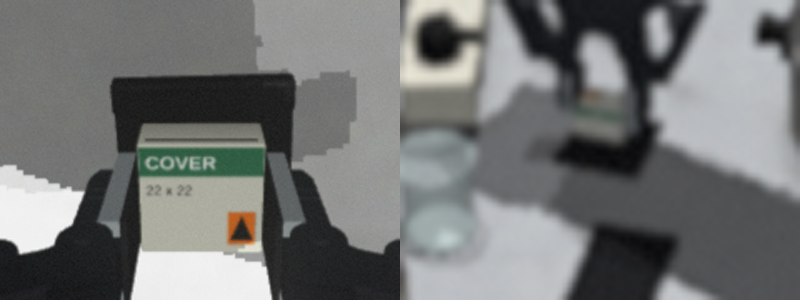

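The cover carton hangs above the small tray, whose far lip runs from (112,80) to (294,75) in the crop. I'll check the centring from that.

```bash
python3 - <<'E'
from h import *
m=bot.camera_model("wrist");k=240/400
a=px2w(m,(200+112*k,160+80*k),.007);b=px2w(m,(200+294*k,160+75*k),.007)
d=(b-a)[:2];t=np.arctan2(d[1],d[0]);print(a,b,np.hypot(*d),np.degrees(t),(a+b)[:2]/2-.029*np.array([-np.sin(t),np.cos(t)]))
z=bot.get_obs()["ee_pos"][2]+.0457
print([px2w(m,(200+u*k,160+v*k),z) for u,v in [(140,149),(265,148),(263,250),(142,251)]])
E
```

```text
[ 0.477  -0.1634  0.007 ] [ 0.534  -0.1657  0.007 ] 0.057046384635662986 -2.310681428180924 [ 0.50433078 -0.19352642]
[array([ 0.4884, -0.1719,  0.0393]), array([ 0.5211, -0.1739,  0.0393]), array([ 0.5195, -0.2055,  0.0393]), array([ 0.4856, -0.2035,  0.0393])]
```

Request:
{"method": "carry_out", "body": {"linear": [[0, -0.2, -0.5], [0, 0, -0.3], [0, 0, -0.1], [0, 0, -0.05], [0, 0, 0], [0, 0, 0]], "rotation": [[0, 0, 0], [0, 0, 0], [0, 0, 0], [0, 0, 0], [0, 0, 0], [0, 0, 0]], "grip": [0.3, 0.3, 0.3, 0.3, 0.3, 0.3]}}

```text
time: 11.75
ee_pos: [0.5041, -0.193, -0.0257]
tcp_rot: [180.0, 0.0, 86.0]
wrist_force: [1.0, -0.7, -0.5]
opening: 0.0335
grasp_force: 21.7
```

Request:
{"method": "carry_out", "body": {"linear": [[0, 0, -0.05], [0, 0, 0]], "rotation": [[0, 0, 0], [0, 0, 0]], "grip": [0.3, 0.3]}}

```text
time: 11.95
ee_pos: [0.504, -0.193, -0.0269]
tcp_rot: [180.0, 0.0, 86.0]
wrist_force: [-1.6, 0.6, -0.1]
opening: 0.0333
grasp_force: 21.7
```

Request:
{"method": "carry_out", "body": {"linear": [[0, 0, -0.05], [0, 0, 0], [0, 0, 0]], "rotation": [[0, 0, 0], [0, 0, 0], [0, 0, 0]], "grip": [0.3, 0.3, 0.3]}}

```text
time: 12.25
ee_pos: [0.504, -0.193, -0.0279]
tcp_rot: [180.0, 0.0, 86.0]
wrist_force: [-0.2, 0.2, 0.1]
opening: 0.0333
grasp_force: 21.7
```

Request:
{"method": "carry_out", "body": {"linear": [[0, 0, -0.05], [0, 0, 0], [0, 0, 0]], "rotation": [[0, 0, 0], [0, 0, 0], [0, 0, 0]], "grip": [0.3, 0.3, 0.3]}}

```text
time: 12.55
ee_pos: [0.5041, -0.193, -0.0282]
tcp_rot: [180.0, 0.0, 86.0]
wrist_force: [-1.5, 1.5, 5.5]
opening: 0.0336
grasp_force: 22.4
```

Contact came at TCP z = -0.028, which confirms the height model. I'll release.

Request:
{"method": "carry_out", "body": {"linear": [[0, 0, 0], [0, 0, 0], [0, 0, 0], [0, 0, 0], [0, 0, 0.3], [0, 0, 1], [0, 0, 1], [0, 0, 1], [0, 0, 1], [0, 0, 1], [0, 0, 1], [0, 0, 1]], "rotation": [[0, 0, 0], [0, 0, 0], [0, 0, 0], [0, 0, 0], [0, 0, 0], [0, 0, 0], [0, 0, 0], [0, 0, 0], [0, 0, 0], [0, 0, 0], [0, 0, 0], [0, 0, 0]], "grip": [0, 0, 0, 0, 0, 0, 0, 0, 0, 0, 0, 0]}}

```text
time: 13.75
ee_pos: [0.504, -0.193, 0.1184]
tcp_rot: [180.0, 0.0, 86.0]
wrist_force: [1.0, -1.0, 0.3]
opening: 0.0428
grasp_force: 0.0
```

Request:
{"method": "carry_out", "body": {"linear": [[0, 1, 1], [0, 1, 1], [0, 1, 0], [0, 1, 0], [0, 1, 0], [0, 1, 0], [0, 1, 0], [0, 1, 0], [0, 1, 0], [-0.5, 1, 0], [-0.5, 1, 0], [-0.5, 1, 0]], "rotation": [[0, 0, 0], [0, 0, 0], [0, 0, 0], [0, 0, 0], [0, 0, 0], [0, 0, 0], [0, 0, 0], [0, 0, 0], [0, 0, 0], [0, 0, 0], [0, 0, 0], [0, 0, 0]], "grip": [0, 0, 0, 0, 0, 0, 0, 0, 0, 0, 0, 0]}}

```text
time: 14.95
ee_pos: [0.4735, 0.0478, 0.1575]
tcp_rot: [180.0, -0.0, 86.0]
wrist_force: [0.8, -0.8, -0.7]
opening: 0.0425
grasp_force: 0.0
```

```bash
python3 - <<'E'
from seg import *
blobs(name='pics/w8.png')
i=cv2.imread('pics/w8.png');w=cv2.imread('pics/w7.png')
s=bot.camera("side")
cv2.imwrite("pics/w8b.png",np.hstack([cv2.resize(i,(480,300)),cv2.resize(s[165:225,270:334],(320,300),interpolation=cv2.INTER_CUBIC)]))
E
```

```text
[0.4735 0.0478 0.1575] [180.  -0.  86.] 0.042454126340644556 0.0 [ 0.8 -0.8 -0.7]
[ 192    0   74   28 1399] [402.7 199.6  21.1  64.1  86. ]
[ 210   39   66   24 1061] [410.2 169.2  19.2  59.   85.8]
[  257    93    93   214 14028] [449.5  10.  237.6  92.1  84.8]
[ 402  104   50   69 2144] [587.7  78.7  46.1  67.2  44.7]
[423 196  36  42 763] [592.6  -4.7  27.6  51.9  37.8]
[   61   255   519   145 32848] [ 458.8 -148.7  212.1  683.8   86. ]
```

View pics/w8b.png

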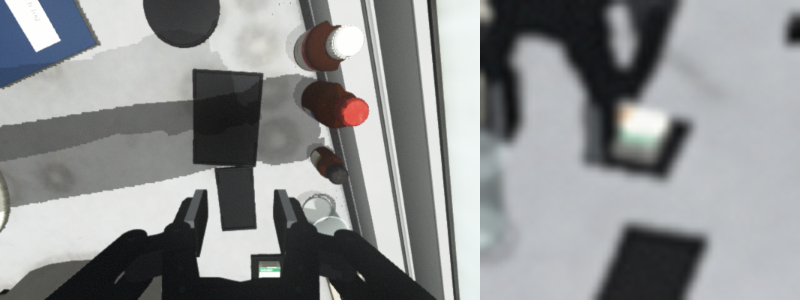

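The cover carton sits in its tray (side crop (640,135)), and all the other trays are visible. I'll compute the lens tray pose and the clearance to the film can.

```bash
python3 - <<'E'
from h import *
import json
m=bot.camera_model("wrist");k=1/.75
P=np.array([px2w(m,(a*k,b*k),.007)[:2] for a,b in [(193,70),(263,73.5),(260,166.5),(193,164)]]);print(P,P.mean(0))
P=np.array([px2w(m,(a*k,b*k),.007)[:2] for a,b in [(215,168.5),(253,166.5),(257,229),(222,230)]]);print(P,P.mean(0))
m=json.load(open("w1.json"))
for p,z in [((447,363),0),((455,380),0),((520,400),.05),((466,398),.05)]: print(px2w(m,(160+p[0]/2,p[1]/2),z))
s=bot.camera_model("side")
for a,b,z in [(240,325,0),(253,326,0),(240,310,.05),(254,310,.05)]: print(px2w(s,(a,b),z))
E
```

```text
[[ 0.4183  0.1324]
 [ 0.5062  0.1222]
 [ 0.4971 -0.0042]
 [ 0.402   0.0061]] [0.4559   0.064125]
[[ 0.4326 -0.0029]
 [ 0.4871 -0.0035]
 [ 0.488  -0.1092]
 [ 0.4331 -0.1074]] [ 0.4602  -0.05575]
[0.4634 0.3338 0.    ]
[0.4703 0.3205 0.    ]
[0.505  0.3211 0.05  ]
[0.468  0.3225 0.05  ]
[0.5068 0.3286 0.    ]
[0.476  0.3235 0.    ]
[0.5033 0.3217 0.05  ]
[0.472  0.3137 0.05  ]
```

Request:
{"method": "carry_out", "body": {"linear": [[-0.4, 1, 0], [-0.4, 1, 0], [-0.4, 1, 0], [-0.4, 1, 0], [-0.4, 1, 0], [-0.4, 1, 0], [-0.4, 1, 0], [-0.4, 1, 0], [-0.4, 1, 0], [-0.4, 1, 0], [-0.4, 1, 0], [-0.15, 1, 0]], "rotation": [[0, 0, 0], [0, 0, 0], [0, 0, 0], [0, 0, 0], [0, 0, 0], [0, 0, 0], [0, 0, 0], [0, 0, 0], [0, 0, 0], [0, 0, 0], [0, 0, -0.22], [0, 0, -0.22]], "grip": [0, 0, 0, 0, -0.1, -0.1, -0.1, -0.1, -0.1, -0.1, -0.1, -0.1]}}

```text
time: 16.25
ee_pos: [0.3829, 0.2875, 0.1576]
tcp_rot: [180.0, -0.0, 82.4]
wrist_force: [-0.2, 0.9, 0.3]
opening: 0.0467
grasp_force: 0.0
```

Request:
{"method": "carry_out", "body": {"linear": [[0, 1, 0], [0, 1, 0], [0, 0.2, -0.5], [0, 0, -0.5], [0, 0, 0], [0, 0, 0]], "rotation": [[0, 0, 0], [0, 0, 0], [0, 0, 0], [0, 0, 0], [0, 0, 0], [0, 0, 0]], "grip": [-0.1, -0.1, -0.1, -0.1, -0.1, -0.1]}}

```text
time: 16.85
ee_pos: [0.3829, 0.33, 0.1367]
tcp_rot: [-180.0, 0.0, 82.4]
wrist_force: [-1.0, 0.5, -0.6]
opening: 0.0472
grasp_force: 0.0
```

```bash
python3 - <<'E'
from h import *
import json
o=bot.get_obs();print(o["ee_pos"],o["tcp_rot"],o["opening"])
m=bot.camera_model("wrist");i=bot.camera("wrist");m["camera_from_world"]=np.array(m["camera_from_world"]).tolist();json.dump(m,open("w9.json","w"))
cv2.imwrite("pics/w9.png",cv2.resize(i[90:300,220:420],None,fx=2.8,fy=2.8,interpolation=cv2.INTER_CUBIC))
E
```

```text
[0.38294664 0.32997997 0.13673613] [-1.79971951e+02  4.38808215e-02  8.24339794e+01] 0.04715953143999023
```

View pics/w9.png

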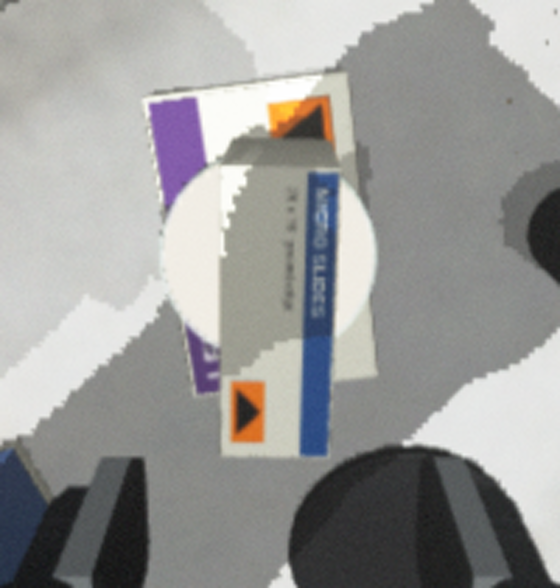

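The tall carton's top fills (220,165) to (328,457) here, with the dish spanning x 160–377 and the flat carton below it. The axes are aligned with the tool.

```bash
python3 - <<'E'
from h import *
import json
m=json.load(open("w9.json"))
for n,z,c in [("slide",.081,[(220,165),(341,167),(328,457),(221,457)]),("lens",.013,[(143,97),(347,72),(378,377),(197,396)]),("dish",.027,[(160,255),(377,255)])]:
    P=np.array([px2w(m,(220+a/2.8,90+b/2.8),z) for a,b in c])[:,:2];print(n,P.mean(0),P.tolist())
    if len(P)==4:
        d=(P[0]+P[1]-P[2]-P[3]);s=(P[1]+P[2]-P[0]-P[3])/2;print(np.hypot(*d)/2,np.hypot(*s),np.degrees(np.arctan2(d[1],d[0])),np.degrees(np.arctan2(s[1],s[0])))
E
```

```text
slide [0.38135 0.3319 ] [[0.3725, 0.3745], [0.4026, 0.37], [0.39, 0.2896], [0.3603, 0.2935]]
0.08164710650108793 0.03019354235594093 81.26450833598295 -7.995920446040183
lens [0.378075 0.3358  ] [[0.3454, 0.3886], [0.4107, 0.3878], [0.4103, 0.2828], [0.3459, 0.284]]
0.10480001192748024 0.06485770964195389 90.02733577059436 -0.8834423877883851
dish [0.3787  0.33555] [[0.3442, 0.3401], [0.4132, 0.331]]
```

Request:
{"method": "carry_out", "body": {"linear": [[-0.08, 0.1, -1], [0, 0, -1], [0, 0, -1], [0, 0, -1], [0, 0, -0.8], [0, 0, -0.6], [0, 0, -0.5], [0, 0, -0.4], [0, 0, 0], [0, 0, 0]], "rotation": [[0, 0, -0.1], [0, 0, 0], [0, 0, 0], [0, 0, 0], [0, 0, 0], [0, 0, 0], [0, 0, 0], [0, 0, 0], [0, 0, 0], [0, 0, 0]], "grip": [-0.1, -0.1, -0.1, -0.1, -0.1, -0.1, -0.1, -0.1, -0.1, -0.1]}}

```text
time: 17.9
ee_pos: [0.3816, 0.3331, 0.0115]
tcp_rot: [180.0, -0.0, 81.7]
wrist_force: [0.8, -0.3, 1.4]
opening: 0.0471
grasp_force: 0.0
```

Request:
{"method": "carry_out", "body": {"linear": [[0, 0, 0], [0, 0, 0], [0, 0, 0], [0, 0, 0], [0, 0, 0], [0, 0, 0], [0, 0, 0]], "rotation": [[0, 0, 0], [0, 0, 0], [0, 0, 0], [0, 0, 0], [0, 0, 0], [0, 0, 0], [0, 0, 0]], "grip": [0, 0.1, 0.2, 0.4, 0.4, 0.4, 0.4], "grip_force": 25}}

```text
time: 18.6
ee_pos: [0.3816, 0.3332, 0.0115]
tcp_rot: [180.0, -0.0, 81.7]
wrist_force: [-0.2, 0.4, 5.1]
opening: 0.0308
grasp_force: 25.7
```

Request:
{"method": "carry_out", "body": {"linear": [[0, 0, 0.2], [0, 0, 0.4], [0, 0, 0.6], [0, 0, 0.8], [0, 0, 1], [0, 0, 1], [0, -1, 0.5], [0.3, -1, 0], [0.3, -1, 0], [0.3, -1, 0], [0.3, -1, 0], [0.3, -1, 0]], "rotation": [[0, 0, 0], [0, 0, 0], [0, 0, 0], [0, 0, 0], [0, 0, 0], [0, 0, 0], [0, 0, 0], [0, 0, 0], [0, 0, 0], [0, 0, 0.2], [0, 0, 0.2], [0, 0, 0.2]], "grip": [0.4, 0.4, 0.4, 0.4, 0.4, 0.4, 0.4, 0.4, 0.4, 0.4, 0.4, 0.4]}}

```text
time: 19.8
ee_pos: [0.4117, 0.2122, 0.1021]
tcp_rot: [180.0, -0.0, 86.6]
wrist_force: [-1.5, 0.5, -0.8]
opening: 0.0307
grasp_force: 25.1
```

Request:
{"method": "carry_out", "body": {"linear": [[0.3, -1, 0], [0.3, -1, 0], [0.3, -1, 0], [0.3, -1, 0], [0.3, -1, 0], [0.3, -1, 0], [0.3, -1, 0], [0.3, -1, 0], [0, -1, 0], [0, -1, 0], [0, 0, 0], [0, 0, 0]], "rotation": [[0, 0, 0.2], [0, 0, 0.2], [0, 0, 0.05], [0, 0, 0], [0, 0, 0], [0, 0, 0], [0, 0, 0], [0, 0, 0], [0, 0, 0], [0, 0, 0], [0, 0, 0], [0, 0, 0]], "grip": [0.4, 0.4, 0.4, 0.4, 0.4, 0.4, 0.4, 0.4, 0.4, 0.4, 0.4, 0.4]}}

```text
time: 21.0
ee_pos: [0.4595, 0.0129, 0.1017]
tcp_rot: [180.0, -0.0, 90.0]
wrist_force: [-0.2, -0.4, -2.2]
opening: 0.0307
grasp_force: 25.0
```

```bash
python3 -c "
from seg import *
blobs(name='pics/w10.png')
i=cv2.imread('pics/w10.png')
# pile check: white dish centre via side? column profile of carton
m=bot.camera_model('wrist');z=bot.get_obs()['ee_pos'][2]
print([w2px(m,(.460+a,-.057+b,.007)).round() for a,b in [(-.0275,.053),(.0275,.053)]])
"
```

```text
[0.4595 0.0129 0.1017] [180.  -0.  90.] 0.030694074753891725 25.0219863653183 [-0.2 -0.4 -2.2]
[471   0  41  47 691] [581.9 139.6  14.4  45.2  44.9]
[ 443   71   62   70 1965] [576.9  84.7  53.1  43.   85.2]
[ 256   76  117  126 9036] [452.7  52.5 104.5  89.5  83. ]
[   67   263   506   137 31102] [ 457.9 -140.6  167.3  552.3   90. ]
[array([291., 210.]), array([353., 210.])]
```

Request:
{"method": "carry_out", "body": {"linear": [[0, -1, 0], [0, -1, 0], [0, -1, 0], [0, -0.43, -0.5], [0, 0, -1], [0, 0, -1], [0, 0, -1], [0, 0, -1], [0, 0, -0.6], [0, 0, -0.2], [0, 0, 0], [0, 0, 0]], "rotation": [[0, 0, 0], [0, 0, 0], [0, 0, 0], [0, 0, 0], [0, 0, 0], [0, 0, 0], [0, 0, 0], [0, 0, 0], [0, 0, 0], [0, 0, 0], [0, 0, 0], [0, 0, 0]], "grip": [0.4, 0.4, 0.4, 0.4, 0.4, 0.4, 0.4, 0.4, 0.4, 0.4, 0.4, 0.4]}}

```text
time: 22.25
ee_pos: [0.4599, -0.0555, -0.0041]
tcp_rot: [179.9, 0.0, 90.1]
wrist_force: [-0.7, 0.0, -0.7]
opening: 0.0309
grasp_force: 25.0
```

```bash
python3 -c "
from h import *
i=bot.camera('wrist');m=bot.camera_model('wrist');o=bot.get_obs();print(o['ee_pos'],o['wrist_force'])
# tray +y edge columns/rows predicted and dark mask extents on rows just inside
print([w2px(m,(.460+a,-.057+b,.007)).round(1) for a,b in [(-.0275,.053),(.0275,.053),(-.0275,.045),(.0275,.045)]])
b=i.max(2)<62
c0,r0=w2px(m,(.460,-.008,.007)).round().astype(int)
for r in range(r0-10,r0+12,3):
  xs=np.where(b[r,220:420])[0]+220; print(r,(xs.min(),xs.max(),len(xs)) if len(xs) else None)
cv2.imwrite('pics/w11.png',i)
"
```

```text
[ 0.4600662  -0.05556751 -0.00396983] [ 0.13511754  0.07648951 -0.90962778]
[array([267.7, 153.4]), array([377.2, 153.6]), array([268.5, 169. ]), array([376.3, 169.2])]
151 (np.int64(341), np.int64(383), 43)
154 (np.int64(268), np.int64(382), 115)
157 (np.int64(267), np.int64(373), 107)
160 (np.int64(267), np.int64(373), 107)
163 (np.int64(267), np.int64(373), 107)
166 (np.int64(267), np.int64(373), 107)
169 (np.int64(267), np.int64(373), 107)
172 (np.int64(268), np.int64(373), 106)
```

Request:
{"method": "carry_out", "body": {"linear": [[0, 0, -0.2], [0, 0, -0.1], [0, 0, -0.05], [0, 0, 0], [0, 0, 0]], "rotation": [[0, 0, 0], [0, 0, 0], [0, 0, 0], [0, 0, 0], [0, 0, 0]], "grip": [0.4, 0.4, 0.4, 0.4, 0.4]}}

```text
time: 22.8
ee_pos: [0.4594, -0.0556, -0.0119]
tcp_rot: [180.0, 0.0, 90.1]
wrist_force: [-0.1, 0.6, -1.6]
opening: 0.0304
grasp_force: 25.1
```

Request:
{"method": "carry_out", "body": {"linear": [[0, 0, -0.05], [0, 0, 0], [0, 0, 0]], "rotation": [[0, 0, 0], [0, 0, 0], [0, 0, 0]], "grip": [0.4, 0.4, 0.4]}}

```text
time: 23.1
ee_pos: [0.4595, -0.0556, -0.012]
tcp_rot: [180.0, 0.0, 90.1]
wrist_force: [-3.1, -0.3, 7.6]
opening: 0.0308
grasp_force: 26.0
```

The carton is down in the narrow tray. I'll release it, then touch the bench with the fingers set to 67 mm opening to calibrate the tip height for the dish.

Request:
{"method": "carry_out", "body": {"linear": [[0, 0, 0], [0, 0, 0], [0, 0, 0], [0, 0, 0], [0, 0, 0.3], [0, 0, 0.7], [0, 0, 1], [0, 0, 1], [0, 0, 1], [0, 0, 1], [0, 0, 0.5], [-1, 1, 0]], "rotation": [[0, 0, 0], [0, 0, 0], [0, 0, 0], [0, 0, 0], [0, 0, 0], [0, 0, 0], [0, 0, 0], [0, 0, 0], [0, 0, 0], [0, 0, 0], [0, 0, 0], [0, 0, 0]], "grip": [0.2, 0.1, 0, -0.1, -0.1, -0.1, -0.1, -0.1, -0.1, -0.1, -0.1, -0.1]}}

```text
time: 24.3
ee_pos: [0.4413, -0.0365, 0.0991]
tcp_rot: [179.8, 0.0, 90.0]
wrist_force: [-0.1, 0.1, -0.4]
opening: 0.047
grasp_force: 0.0
```

Request:
{"method": "carry_out", "body": {"linear": [[-1, 1, 0], [-1, 1, 0], [-1, 1, 0], [-1, 1, 0], [-1, 1, 0], [0, 1, 0], [0, 0, -1], [0, 0, -1], [0, 0, -1], [0, 0, -1], [0, 0, -1], [0, 0, -0.5]], "rotation": [[0, 0, 0], [0, 0, 0], [0, 0, 0], [0, 0, 0], [0, 0, 0], [0, 0, 0], [0, 0, 0], [0, 0, 0], [0, 0, 0], [0, 0, 0], [0, 0, 0], [0, 0, 0]], "grip": [-0.576, -0.576, -0.576, -0.576, -0.576, -0.576, -0.576, -0.576, -0.576, -0.576, -0.576, -0.576]}}

```text
time: 25.5
ee_pos: [0.3387, 0.0842, -0.0141]
tcp_rot: [-179.9, 0.0, 90.1]
wrist_force: [-0.0, -0.3, -0.3]
opening: 0.0673
grasp_force: 0.0
```

```bash
python3 -c "
from seg import *
blobs(name='pics/w12.png')
s=bot.camera('side');cv2.imwrite('pics/s12.png',np.hstack([cv2.resize(s[150:380,220:400],None,fx=2.4,fy=2.4,interpolation=cv2.INTER_CUBIC),]))"
```

```text
[ 0.3387  0.0842 -0.0141] [-179.9    0.    90.1] 0.06730459709942611 0.0 [-0.  -0.3 -0.3]
[  438     0   170   101 11047] [4.208e+02 1.815e+02 6.970e+01 3.940e+01 1.000e-01]
[   44   162   596   238 57975] [3.371e+02 5.830e+01 3.445e+02 1.498e+02 2.000e-01]
```

Request:
{"method": "carry_out", "body": {"linear": [[0, 0, -0.5], [0, 0, -0.3], [0, 0, -0.1], [0, 0, -0.1], [0, 0, 0], [0, 0, 0]], "rotation": [[0, 0, 0], [0, 0, 0], [0, 0, 0], [0, 0, 0], [0, 0, 0], [0, 0, 0]], "grip": [-0.576, -0.576, -0.576, -0.576, -0.576, -0.576]}}

```text
time: 26.2
ee_pos: [0.3395, 0.0844, -0.0327]
tcp_rot: [180.0, -0.0, 90.1]
wrist_force: [-0.3, -0.2, 0.3]
opening: 0.0674
grasp_force: 0.0
```

Request:
{"method": "carry_out", "body": {"linear": [[0, 0, -0.1], [0, 0, 0], [0, 0, 0]], "rotation": [[0, 0, 0], [0, 0, 0], [0, 0, 0]], "grip": [-0.576, -0.576, -0.576]}}

```text
time: 26.5
ee_pos: [0.3394, 0.0844, -0.0349]
tcp_rot: [-180.0, 0.0, 90.1]
wrist_force: [-0.4, 0.5, -0.3]
opening: 0.0673
grasp_force: 0.0
```

Request:
{"method": "carry_out", "body": {"linear": [[0, 0, -0.1], [0, 0, 0], [0, 0, 0]], "rotation": [[0, 0, 0], [0, 0, 0], [0, 0, 0]], "grip": [-0.576, -0.576, -0.576]}}

```text
time: 26.8
ee_pos: [0.3393, 0.0844, -0.037]
tcp_rot: [-180.0, 0.0, 90.1]
wrist_force: [0.2, 0.1, 0.4]
opening: 0.0676
grasp_force: 0.0
```

Request:
{"method": "carry_out", "body": {"linear": [[0, 0, -0.1], [0, 0, 0], [0, 0, 0]], "rotation": [[0, 0, 0], [0, 0, 0], [0, 0, 0]], "grip": [-0.576, -0.576, -0.576]}}

```text
time: 27.1
ee_pos: [0.3397, 0.0845, -0.0382]
tcp_rot: [180.0, -0.0, 90.1]
wrist_force: [-3.1, -0.8, 9.3]
opening: 0.0669
grasp_force: 4.8
```

Request:
{"method": "carry_out", "body": {"linear": [[0, 0, -0.1], [0, 0, 0], [0, 0, 0]], "rotation": [[0, 0, 0], [0, 0, 0], [0, 0, 0]], "grip": [-0.576, -0.576, -0.576]}}

```text
time: 27.4
ee_pos: [0.3398, 0.0845, -0.0383]
tcp_rot: [179.9, -0.0, 90.1]
wrist_force: [-12.8, -3.4, 34.3]
opening: 0.0674
grasp_force: 16.8
```

Bench contact at -0.038 puts the tips 38 mm above the reported TCP at 67 mm opening. I'll go to the pile and measure the dish.

Request:
{"method": "carry_out", "body": {"linear": [[0, 0, 1], [0, 0, 1], [0, 0, 1], [0, 0, 1], [0, 0, 1], [0.4, 0.5, 1], [0.4, 1, 1], [0.4, 1, 1], [0.4, 1, 1], [0.4, 1, 0], [0, 1, 0], [0, 1, 0]], "rotation": [[0, 0, 0], [0, 0, 0], [0, 0, 0], [0, 0, 0], [0, 0, 0], [0, 0, 0], [0, 0, 0], [0, 0, 0], [0, 0, 0], [0, 0, 0], [0, 0, 0], [0, 0, 0]], "grip": [-0.576, -0.576, -0.576, -0.576, -0.576, -0.576, -1, -1, -1, -1, -1, -1]}}

```text
time: 28.6
ee_pos: [0.3796, 0.2153, 0.139]
tcp_rot: [-180.0, 0.0, 90.1]
wrist_force: [0.2, -1.2, -0.8]
opening: 0.0854
grasp_force: 0.0
```

Request:
{"method": "carry_out", "body": {"linear": [[0, 1, 0], [0, 1, 0], [0, 1, 0], [0, 1, 0], [0, 1, 0], [0, 1, 0], [0, 0, 0], [0, 0, 0]], "rotation": [[0, 0, 0], [0, 0, 0], [0, 0, 0], [0, 0, 0], [0, 0, 0], [0, 0, 0], [0, 0, 0], [0, 0, 0]], "grip": [-1, -1, -1, -1, -1, -1, -1, -1]}}

```text
time: 29.4
ee_pos: [0.3792, 0.3344, 0.1387]
tcp_rot: [-180.0, 0.0, 90.1]
wrist_force: [-0.2, 0.1, 0.1]
opening: 0.0852
grasp_force: 0.0
```

```bash
python3 - <<'E'
from h import *
import json
o=bot.get_obs();print(o["ee_pos"],o["tcp_rot"],o["opening"])
m=bot.camera_model("wrist");i=bot.camera("wrist");m["camera_from_world"]=np.array(m["camera_from_world"]).tolist();json.dump(m,open("w13.json","w"))
cv2.imwrite("pics/w13.png",i)
g=cv2.cvtColor(i,cv2.COLOR_BGR2GRAY)
# rectify to top view at z=.027, 2 px/mm
def rect(z,x0,y0,w,h,s=3):
    src=np.float32([w2px(m,p) for p in [(x0,y0,z),(x0+w,y0,z),(x0,y0-h,z)]]+[w2px(m,(x0+w,y0-h,z))])
    dst=np.float32([(0,0),(w*1000*s,0),(0,h*1000*s),(w*1000*s,h*1000*s)])
    return cv2.warpPerspective(i,cv2.getPerspectiveTransform(src,dst),(int(w*1000*s),int(h*1000*s)))
r=rect(.027,.31,.41,.14,.15);cv2.imwrite("pics/r13.png",r)
c=cv2.HoughCircles(cv2.medianBlur(cv2.cvtColor(r,cv2.COLOR_BGR2GRAY),5),cv2.HOUGH_GRADIENT,1,30,param1=60,param2=15,minRadius=97,maxRadius=112)
if c is not None:
  for u,v,R in c[0][:4]: print(.31+u/3000,.41-v/3000,R/3)
E
```

```text
[0.37919706 0.33436002 0.13870519] [-1.79966157e+02  3.93963656e-02  9.01237717e+01] 0.08517376185638748
0.37783334 0.3345 34.933334
```

Hough gives the dish at (0.378, 0.3345) with radius 34.9 mm, matching its size. I'll descend and grip it.

Request:
{"method": "carry_out", "body": {"linear": [[-0.06, 0, -0.5], [0, 0, -1], [0, 0, -1], [0, 0, -1], [0, 0, -1], [0, 0, -1], [0, 0, -1], [0, 0, -0.8], [0, 0, -0.5], [0, 0, -0.25], [0, 0, 0], [0, 0, 0]], "rotation": [[0, 0, 0], [0, 0, 0], [0, 0, 0], [0, 0, 0], [0, 0, 0], [0, 0, 0], [0, 0, 0], [0, 0, 0], [0, 0, 0], [0, 0, 0], [0, 0, 0], [0, 0, 0]], "grip": [-1, -1, -1, -1, -1, -1, -1, -1, -1, -1, -1, -1]}}

```text
time: 30.65
ee_pos: [0.3785, 0.3346, -0.0213]
tcp_rot: [180.0, -0.0, 90.1]
wrist_force: [-0.2, 0.2, 0.7]
opening: 0.0855
grasp_force: 0.0
```

Request:
{"method": "carry_out", "body": {"linear": [[0, 0, 0], [0, 0, 0], [0, 0, 0], [0, 0, 0], [0, 0, 0], [0, 0, 0]], "rotation": [[0, 0, 0], [0, 0, 0], [0, 0, 0], [0, 0, 0], [0, 0, 0], [0, 0, 0]], "grip": [-0.8, -0.7, -0.6, -0.4, -0.4, -0.4], "grip_force": 20}}

```text
time: 31.25
ee_pos: [0.3784, 0.3346, -0.0213]
tcp_rot: [180.0, -0.0, 90.1]
wrist_force: [-0.7, -1.8, 6.3]
opening: 0.0658
grasp_force: 21.8
```

Request:
{"method": "carry_out", "body": {"linear": [[0, 0, 0.1], [0, 0, 0.3], [0, 0, 0.5], [0, 0, 0.7], [0, 0, 1], [0, 0, 1], [0, 0, 1], [0, 0, 0], [0, 0, 0]], "rotation": [[0, 0, 0], [0, 0, 0], [0, 0, 0], [0, 0, 0], [0, 0, 0], [0, 0, 0], [0, 0, 0], [0, 0, 0], [0, 0, 0]], "grip": [-0.4, -0.4, -0.4, -0.4, -0.4, -0.4, -0.4, -0.4, -0.4]}}

```text
time: 32.15
ee_pos: [0.3785, 0.3347, 0.0708]
tcp_rot: [179.9, -0.1, 90.1]
wrist_force: [-0.1, -0.6, -1.4]
opening: 0.0657
grasp_force: 22.5
```

```bash
python3 - <<'E'
from h import *
o=bot.get_obs();print(o["ee_pos"],o["opening"],o["wrist_force"],o["grasp_force"])
i=bot.camera("wrist");s=bot.camera("side")
cv2.imwrite("pics/w14.png",np.hstack([cv2.resize(i[0:340,100:540],(400,309),interpolation=cv2.INTER_CUBIC),cv2.resize(s[260:364,220:355],(400,309),interpolation=cv2.INTER_CUBIC)]))
E
```

```text
[0.37852338 0.33468123 0.07076613] 0.06568306892276239 [-0.13467819 -0.57181888 -1.37647332] 22.50494956970215
```

View pics/w14.png

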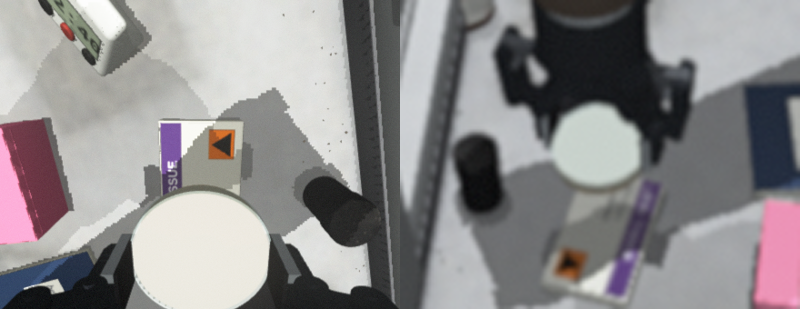

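The dish is held level at wrist crop (200,250), and the flat carton stays on the bench, outline (160,120) to (240,195). Next I'll refine the round tray's centre and gap direction from the saved pictures.

```bash
python3 - <<'E'
from h import *
import json
for f,im in [("w1.json","pics/w1.png")]:
    m=json.load(open(f));i=cv2.imread(im);g=i.max(2).astype(float)
    b=(g<70).astype(np.uint8);b[:225]=0;b[300:]=0;b[:,:300]=0;b[:,400:]=0
    n,l,st,c=cv2.connectedComponentsWithStats(b);k=1+np.argmax(st[1:,4])
    q=max(cv2.findContours((l==k).astype(np.uint8),0,1)[0],key=len)[:,0]
    w=np.array([px2w(m,p,.006)[:2] for p in q])*1000
    print(st[k],cv2.minEnclosingCircle(w.astype(np.float32)))
    (cx,cy),_=cv2.minEnclosingCircle(w.astype(np.float32))
    for a in range(0,360,20):
        print(a,[int(g[tuple(w2px(m,(cx/1e3+r*np.cos(np.radians(a)),cy/1e3+r*np.sin(np.radians(a)),.006)).round().astype(int)[::-1])]) for r in (.034,.037,.04,.0415,.043,.0445,.046,.048)])
E
```

```text
[ 321  235   54   50 2127] ((413.0499572753906, 204.97132873535156), 45.13468933105469)
0 [57, 56, 53, 57, 74, 74, 132, 195]
20 [55, 59, 55, 56, 56, 86, 159, 212]
40 [57, 62, 58, 58, 58, 75, 184, 214]
60 [61, 57, 52, 54, 61, 63, 126, 212]
80 [58, 58, 54, 54, 55, 56, 128, 209]
100 [59, 57, 59, 53, 56, 56, 127, 210]
120 [58, 56, 51, 55, 61, 64, 122, 213]
140 [54, 58, 48, 54, 53, 53, 145, 216]
160 [51, 55, 54, 62, 52, 88, 202, 215]
180 [58, 55, 54, 55, 67, 141, 205, 216]
200 [55, 53, 54, 54, 59, 113, 207, 218]
220 [56, 55, 55, 54, 95, 95, 204, 214]
240 [55, 55, 49, 49, 48, 69, 96, 183]
260 [55, 57, 53, 44, 51, 91, 91, 185]
280 [53, 49, 53, 47, 51, 79, 79, 182]
300 [57, 50, 52, 49, 45, 64, 64, 182]
320 [55, 58, 54, 47, 45, 74, 122, 204]
340 [54, 58, 54, 55, 55, 81, 174, 188]
```

Request:
{"method": "carry_out", "body": {"linear": [[0.3, -1, 0], [0.3, -1, 0], [0.3, -1, 0], [0.3, -1, 0], [0.3, -1, 0], [0.26, -1, 0], [0, -0.45, -0.3], [0, 0, -1], [0, 0, -1], [0, 0, -1], [0, 0, -1], [0, 0, 0]], "rotation": [[0, 0, 0], [0, 0, 0], [0, 0, 0], [0, 0, 0], [0, 0, 0], [0, 0, 0], [0, 0, 0], [0, 0, 0], [0, 0, 0], [0, 0, 0], [0, 0, 0], [0, 0, 0]], "grip": [-0.4, -0.4, -0.4, -0.4, -0.4, -0.4, -0.4, -0.4, -0.4, -0.4, -0.4, -0.4]}}

```text
time: 33.45
ee_pos: [0.4109, 0.2046, -0.0193]
tcp_rot: [-179.7, 0.1, 90.1]
wrist_force: [0.4, -0.1, -0.9]
opening: 0.0654
grasp_force: 22.7
```

```bash
python3 - <<'E'
from h import *
o=bot.get_obs();print(o["ee_pos"],o["opening"],o["wrist_force"],o["grasp_force"])
m=bot.camera_model("wrist");i=bot.camera("wrist");g=i.max(2)
# outer edge of the tray above (+y side): radial scan for dark->bright, fit circle
P=[];c=np.array([.4135,.2055])
for a in np.radians(range(50,131,5)):
    rs=np.arange(.040,.056,.0005)
    v=[]
    for r in rs:
        u=w2px(m,(c[0]+r*np.cos(a),c[1]+r*np.sin(a),.006)).round().astype(int);v.append(int(g[u[1],u[0]]))
    k=[j for j in range(1,len(v)) if v[j-1]<90<=v[j]]
    if k: P.append(c+rs[k[0]]*np.array([np.cos(a),np.sin(a)]));
    print(int(np.degrees(a)),v[::4],rs[k[0]] if k else None)
P=np.array(P)
from scipy.optimize import least_squares
if len(P)>4: print(least_squares(lambda p:np.hypot(*(P-p).T)-.0455,c).x)
E
```

```text
[ 0.41092066  0.20456262 -0.01930326] 0.06544978986268334 [ 0.4193532  -0.11867383 -0.87235803] 22.74642527103424
50 [40, 40, 32, 121, 116, 117, 120, 121] 0.045000000000000005
55 [40, 31, 32, 121, 120, 122, 118, 120] 0.045500000000000006
59 [35, 39, 36, 124, 117, 117, 119, 118] 0.045500000000000006
65 [32, 28, 33, 119, 119, 119, 120, 117] 0.045500000000000006
70 [36, 37, 38, 91, 98, 122, 119, 121] 0.046000000000000006
75 [36, 33, 35, 88, 94, 92, 117, 121] 0.04650000000000001
80 [34, 36, 32, 91, 91, 94, 91, 94] 0.046000000000000006
85 [37, 38, 36, 90, 92, 95, 94, 90] 0.046000000000000006
90 [34, 40, 37, 91, 92, 92, 94, 127] 0.046000000000000006
95 [37, 40, 37, 93, 93, 96, 165, 175] 0.046000000000000006
100 [36, 40, 37, 92, 166, 178, 176, 177] 0.046000000000000006
105 [38, 37, 35, 168, 182, 178, 177, 178] 0.045500000000000006
110 [39, 39, 41, 169, 179, 181, 178, 177] 0.046000000000000006
115 [39, 49, 46, 177, 179, 179, 178, 178] 0.045500000000000006
119 [48, 42, 41, 173, 178, 176, 182, 180] 0.045000000000000005
125 [42, 47, 42, 175, 178, 177, 173, 176] 0.045500000000000006
130 [37, 47, 43, 174, 181, 175, 179, 179] 0.045500000000000006
[0.41356696 0.20575163]
```

The tray centre is confirmed at (0.4136, 0.2058), so I'll lower the dish.

Request:
{"method": "carry_out", "body": {"linear": [[0, 0, -0.2], [0, 0, -0.15], [0, 0, 0], [0, 0, 0]], "rotation": [[0, 0, 0], [0, 0, 0], [0, 0, 0], [0, 0, 0]], "grip": [-0.4, -0.4, -0.4, -0.4]}}

```text
time: 33.9
ee_pos: [0.4136, 0.2055, -0.0225]
tcp_rot: [180.0, -0.0, 90.1]
wrist_force: [-0.1, 0.7, -0.2]
opening: 0.0653
grasp_force: 22.7
```

Request:
{"method": "carry_out", "body": {"linear": [[0, 0, -0.05], [0, 0, -0.05], [0, 0, 0], [0, 0, 0]], "rotation": [[0, 0, 0], [0, 0, 0], [0, 0, 0], [0, 0, 0]], "grip": [-0.4, -0.4, -0.4, -0.4]}}

```text
time: 34.3
ee_pos: [0.4134, 0.2054, -0.0249]
tcp_rot: [-180.0, 0.0, 90.1]
wrist_force: [0.2, 0.5, -1.2]
opening: 0.0656
grasp_force: 22.7
```

Request:
{"method": "carry_out", "body": {"linear": [[0, 0, -0.15], [0, 0, -0.05], [0, 0, 0], [0, 0, 0]], "rotation": [[0, 0, 0], [0, 0, 0], [0, 0, 0], [0, 0, 0]], "grip": [-0.4, -0.4, -0.4, -0.4]}}

```text
time: 34.7
ee_pos: [0.4134, 0.2054, -0.029]
tcp_rot: [-180.0, 0.0, 90.1]
wrist_force: [-0.4, -0.2, -0.6]
opening: 0.0654
grasp_force: 22.7
```

Request:
{"method": "carry_out", "body": {"linear": [[0, 0, -0.05], [0, 0, 0], [0, 0, 0]], "rotation": [[0, 0, 0], [0, 0, 0], [0, 0, 0]], "grip": [-0.4, -0.4, -0.4]}}

```text
time: 35.0
ee_pos: [0.4134, 0.2054, -0.0299]
tcp_rot: [-180.0, 0.0, 90.1]
wrist_force: [0.2, -0.6, -1.0]
opening: 0.0654
grasp_force: 22.7
```

Request:
{"method": "carry_out", "body": {"linear": [[0, 0, -0.05], [0, 0, 0], [0, 0, 0]], "rotation": [[0, 0, 0], [0, 0, 0], [0, 0, 0]], "grip": [-0.4, -0.4, -0.4]}}

```text
time: 35.3
ee_pos: [0.4134, 0.2054, -0.0309]
tcp_rot: [180.0, 0.0, 90.1]
wrist_force: [0.2, 0.6, -0.7]
opening: 0.0656
grasp_force: 22.7
```

Request:
{"method": "carry_out", "body": {"linear": [[0, 0, -0.05], [0, 0, 0], [0, 0, 0]], "rotation": [[0, 0, 0], [0, 0, 0], [0, 0, 0]], "grip": [-0.4, -0.4, -0.4]}}

```text
time: 35.6
ee_pos: [0.4135, 0.2055, -0.0313]
tcp_rot: [180.0, -0.0, 90.1]
wrist_force: [-1.5, -1.0, 6.0]
opening: 0.0656
grasp_force: 23.3
```

Request:
{"method": "carry_out", "body": {"linear": [[0, 0, -0.03], [0, 0, 0], [0, 0, 0]], "rotation": [[0, 0, 0], [0, 0, 0], [0, 0, 0]], "grip": [-0.4, -0.4, -0.4]}}

```text
time: 35.9
ee_pos: [0.4135, 0.2054, -0.0314]
tcp_rot: [180.0, -0.0, 90.1]
wrist_force: [-4.2, -1.5, 11.3]
opening: 0.0654
grasp_force: 23.8
```

Request:
{"method": "carry_out", "body": {"linear": [[0, 0, 0], [0, 0, 0], [0, 0, 0], [0, 0, 0], [0, 0, 0.3], [0, 0, 0.6], [0, 0, 1], [0, 0, 1], [0, 0, 1], [0, 0, 1], [0, 0, 1], [0, 0, 1]], "rotation": [[0, 0, 0], [0, 0, 0], [0, 0, 0], [0, 0, 0], [0, 0, 0], [0, 0, 0], [0, 0, 0], [0, 0, 0], [0, 0, 0], [0, 0, 0], [0, 0, 0], [0, 0, 0]], "grip": [-0.6, -0.7, -0.75, -0.75, -0.8, -1, -1, -1, -1, -1, -1, -1]}}

```text
time: 37.1
ee_pos: [0.4135, 0.2054, 0.1075]
tcp_rot: [179.9, -0.0, 90.1]
wrist_force: [-0.3, 0.0, 0.5]
opening: 0.0854
grasp_force: 0.0
```

Request:
{"method": "carry_out", "body": {"linear": [[0, 0, 1], [-0.3, 1, 0], [-0.3, 1, 0], [-0.3, 1, 0], [-0.3, 1, 0], [-0.3, 1, 0], [-0.27, 1, 0], [0, 0.5, 0], [0, 0, 0], [0, 0, 0]], "rotation": [[0, 0, 0], [0, 0, 0], [0, 0, 0], [0, 0, 0], [0, 0, 0], [0, 0, 0], [0, 0, 0], [0, 0, 0], [0, 0, 0], [0, 0, 0]], "grip": [-1, -1, -1, -1, -1, -1, -1, -1, -1, -1]}}

```text
time: 38.1
ee_pos: [0.3782, 0.335, 0.1258]
tcp_rot: [180.0, 0.0, 90.1]
wrist_force: [0.4, -0.7, -0.3]
opening: 0.0853
grasp_force: 0.0
```

```bash
python3 - <<'E'
from h import *
o=bot.get_obs();print(o["ee_pos"],o["tcp_rot"],o["opening"])
m=bot.camera_model("wrist");i=bot.camera("wrist");cv2.imwrite("pics/w15.png",i)
def rect(z,x0,y0,w,h,s=3):
    src=np.float32([w2px(m,p) for p in [(x0,y0,z),(x0+w,y0,z),(x0,y0-h,z),(x0+w,y0-h,z)]])
    dst=np.float32([(0,0),(w*1e3*s,0),(0,h*1e3*s),(w*1e3*s,h*1e3*s)])
    return cv2.warpPerspective(i,cv2.getPerspectiveTransform(src,dst),(int(w*1e3*s),int(h*1e3*s)))
r=rect(.013,.32,.41,.12,.15);cv2.imwrite("pics/r15.png",r)
h=cv2.cvtColor(r,cv2.COLOR_BGR2HSV)
p=cv2.morphologyEx(((h[...,0]>120)&(h[...,0]<150)&(h[...,1]>70)).astype(np.uint8),cv2.MORPH_CLOSE,np.ones((25,25)))
q=max(cv2.findContours(p,0,1)[0],key=cv2.contourArea)
(c,wh,a)=cv2.minAreaRect(q);print("purple",.32+c[0]/3e3,.41-c[1]/3e3,np.array(wh)/3,a)
g=cv2.cvtColor(r,cv2.COLOR_BGR2GRAY).astype(int)
for y in (.37,.35,.33,.31):
  row=cv2.GaussianBlur(r,(3,3),0)[int((.41-y)*3000)].max(1).astype(int);d=np.diff(row[::2]);k=np.argsort(-abs(d))[:6];print(y,[(round(.32+2*j/3000,4),int(d[j])) for j in sorted(k)])
for x in (.375,.385):
  col=cv2.GaussianBlur(r,(3,3),0)[:,int((x-.32)*3000)].max(1).astype(int);d=np.diff(col[::2]);k=np.argsort(-abs(d))[:6];print(x,[(round(.41-2*j/3000,4),int(d[j])) for j in sorted(k)])
E
```

```text
[0.37817066 0.33499392 0.12577742] [1.79995012e+02 1.22430272e-02 9.00878801e+01] 0.08526469975402849
purple 0.3538333282470703 0.33616667683919266 [ 14.99999746 100.99997965] 0.0
0.37 [(np.float64(0.3453), -34), (np.float64(0.374), -37), (np.float64(0.3747), -35), (np.float64(0.3867), -31), (np.float64(0.4007), 37), (np.float64(0.4013), 34)]
0.35 [(np.float64(0.326), -19), (np.float64(0.3267), -41), (np.float64(0.3447), 21), (np.float64(0.354), -30), (np.float64(0.3547), -50), (np.float64(0.362), 26)]
0.33 [(np.float64(0.326), -25), (np.float64(0.3267), -41), (np.float64(0.356), 25), (np.float64(0.3613), 24), (np.float64(0.362), 28), (np.float64(0.41), -25)]
0.31 [(np.float64(0.344), 26), (np.float64(0.3453), -24), (np.float64(0.3613), 24), (np.float64(0.362), 23), (np.float64(0.378), -28), (np.float64(0.4093), -22)]
0.375 [(np.float64(0.3907), -19), (np.float64(0.3893), 33), (np.float64(0.3887), 31), (np.float64(0.374), -16), (np.float64(0.342), 20), (np.float64(0.2847), -20)]
0.385 [(np.float64(0.3913), -19), (np.float64(0.3907), -26), (np.float64(0.3893), 37), (np.float64(0.3887), 34), (np.float64(0.3813), -18), (np.float64(0.342), 21)]
```

The flat carton's centre is (0.377, 0.3367) with yaw 0. I'll descend and grip it.

Request:
{"method": "carry_out", "body": {"linear": [[-0.05, 0.08, -0.5], [0, 0, -1], [0, 0, -1], [0, 0, -1], [0, 0, -1], [0, 0, -1], [0, 0, -1], [0, 0, -0.8], [0, 0, -0.5], [0, 0, -0.2], [0, 0, 0], [0, 0, 0]], "rotation": [[0, 0, 0], [0, 0, 0], [0, 0, 0], [0, 0, 0], [0, 0, 0], [0, 0, 0], [0, 0, 0], [0, 0, 0], [0, 0, 0], [0, 0, 0], [0, 0, 0], [0, 0, 0]], "grip": [-1, -1, -1, -1, -1, -1, -1, -1, -1, -1, -1, -1]}}

```text
time: 39.35
ee_pos: [0.3774, 0.3373, -0.0338]
tcp_rot: [180.0, -0.0, 90.1]
wrist_force: [0.4, 0.1, -0.5]
opening: 0.0855
grasp_force: 0.0
```

Request:
{"method": "carry_out", "body": {"linear": [[0, 0, 0], [0, 0, 0], [0, 0, 0], [0, 0, 0], [0, 0, 0], [0, 0, 0]], "rotation": [[0, 0, 0], [0, 0, 0], [0, 0, 0], [0, 0, 0], [0, 0, 0], [0, 0, 0]], "grip": [-0.8, -0.7, -0.6, -0.4, -0.4, -0.4], "grip_force": 25}}

```text
time: 39.95
ee_pos: [0.3772, 0.3372, -0.034]
tcp_rot: [180.0, -0.0, 90.1]
wrist_force: [-0.3, -2.1, 6.3]
opening: 0.0654
grasp_force: 28.1
```

Request:
{"method": "carry_out", "body": {"linear": [[0, 0, 0.1], [0, 0, 0.3], [0, 0, 0.6], [0, 0, 1], [0, 0, 1], [0, 0, 1], [0.3, -1, 1], [0.3, -1, 0], [0.3, -1, 0], [0.3, -1, 0], [0.3, -1, 0], [0.3, -1, 0]], "rotation": [[0, 0, 0], [0, 0, 0], [0, 0, 0], [0, 0, 0], [0, 0, 0], [0, 0, 0], [0, 0, 0], [0, 0, -0.2], [0, 0, -0.2], [0, 0, -0.2], [0, 0, -0.2], [0, 0, 0]], "grip": [-0.4, -0.4, -0.4, -0.4, -0.4, -0.4, -0.4, -0.4, -0.4, -0.4, -0.4, -0.4]}}

```text
time: 41.15
ee_pos: [0.4133, 0.2163, 0.0665]
tcp_rot: [180.0, -0.0, 83.6]
wrist_force: [-0.5, -1.0, -1.2]
opening: 0.0652
grasp_force: 28.2
```

Request:
{"method": "carry_out", "body": {"linear": [[0.3, -1, 0], [0.3, -1, 0], [0.3, -1, 0], [0.3, -1, 0], [0.3, -1, 0], [0.3, -1, 0], [0.35, -1, 0], [0, -0.65, -0.5], [0, 0, -1], [0, 0, -1], [0, 0, 0], [0, 0, 0]], "rotation": [[0, 0, 0], [0, 0, 0], [0, 0, 0], [0, 0, 0], [0, 0, 0], [0, 0, 0], [0, 0, 0], [0, 0, 0], [0, 0, 0], [0, 0, 0], [0, 0, 0], [0, 0, 0]], "grip": [-0.4, -0.4, -0.4, -0.4, -0.4, -0.4, -0.4, -0.4, -0.4, -0.4, -0.4, -0.4]}}

```text
time: 42.35
ee_pos: [0.4556, 0.0641, 0.0156]
tcp_rot: [-180.0, 0.0, 83.7]
wrist_force: [0.8, 0.3, -1.1]
opening: 0.0652
grasp_force: 28.5
```

```bash
python3 - <<'E'
from h import *
o=bot.get_obs();print(o["ee_pos"],o["tcp_rot"],o["opening"],o["wrist_force"],o["grasp_force"])
m=bot.camera_model("wrist");i=bot.camera("wrist");cv2.imwrite("pics/w16.png",i);g=i.max(2)
for f,im,T in []: pass
# outline of tray above the held carton: scan world lines at z=.006
def line(p,d,n,st=.0005):
    out=[]
    for k in range(n):
        u=w2px(m,(p[0]+d[0]*k*st,p[1]+d[1]*k*st,.006)).round().astype(int)
        out.append(int(g[u[1],u[0]]) if 0<=u[0]<640 and 0<=u[1]<400 else -1)
    return np.array(out)
for x in (.43,.45,.47,.49):
    v=line((x,.10),(0,1),100);k=[j for j in range(1,100) if v[j-1]<65<=v[j]];print('x',x,[.10+.0005*j for j in k],v[::10])
for y in (.10,.11,.115,.12):
    for s in (-1,1):
        v=line((.45,y),(s,0),140);k=[j for j in range(1,140) if v[j-1]<65<=v[j]];print('y',y,[round(.45+s*.0005*j,4) for j in k],v[::14])
E
```

```text
[0.45555435 0.06405028 0.01563711] [-1.79960197e+02  9.27820798e-03  8.36866238e+01] 0.06519899581359614 [ 0.75385158  0.27925398 -1.14753809] 28.539150059223175
x 0.43 [0.116, 0.11950000000000001, 0.12150000000000001, 0.1235, 0.131, 0.132] [181 253  46  63  65  65  61 207 213 219]
x 0.45 [0.12050000000000001, 0.124, 0.1295] [178 131  40  43  63  66 139 217 217 224]
x 0.47 [0.127] [179  58  41  46  43  58 240 240 239 237]
x 0.49 [0.1245] [141  49  50  55  58  79 184 228 227 227]
y 0.1 [] [178 176 100 188 190 188 106 106 119 118]
y 0.1 [] [178 177 179 173 159 150 138 128 151 150]
y 0.11 [0.4275] [ 40  39  43  44 108  92 197 202 219 222]
y 0.11 [0.5055] [ 40  41  44  43  43  45  54  53 134 139]
y 0.115 [0.431, 0.4275, 0.426, 0.425, 0.423, 0.422, 0.4155] [ 43  42  44  62  66 184 202 209 218 222]
y 0.115 [0.506] [ 43  45  44  46  49  46  60  52  94 139]
y 0.12 [0.4445, 0.431, 0.428, 0.425, 0.422, 0.4165] [ 63  64  54  63  67 197 199 212 223 224]
y 0.12 [0.4515, 0.507] [ 63  59  43  48  58  53  49  50  63 143]
```

The tray is at (0.4545, 0.064) with yaw -7°. I'll trim the position slightly and lower.

Request:
{"method": "carry_out", "body": {"linear": [[-0.05, 0, -0.5], [0, 0, -1], [0, 0, -0.3], [0, 0, -0.2], [0, 0, 0], [0, 0, 0]], "rotation": [[0, 0, -0.08], [0, 0, 0], [0, 0, 0], [0, 0, 0], [0, 0, 0], [0, 0, 0]], "grip": [-0.4, -0.4, -0.4, -0.4, -0.4, -0.4]}}

```text
time: 43.0
ee_pos: [0.4554, 0.0641, -0.0239]
tcp_rot: [180.0, -0.0, 83.0]
wrist_force: [0.1, 0.5, -1.2]
opening: 0.0652
grasp_force: 28.5
```

Request:
{"method": "carry_out", "body": {"linear": [[0, 0, -0.1], [0, 0, -0.1], [0, 0, 0], [0, 0, 0]], "rotation": [[0, 0, 0], [0, 0, 0], [0, 0, 0], [0, 0, 0]], "grip": [-0.4, -0.4, -0.4, -0.4]}}

```text
time: 43.4
ee_pos: [0.455, 0.064, -0.0285]
tcp_rot: [180.0, -0.0, 83.0]
wrist_force: [-0.5, -0.4, -0.5]
opening: 0.0651
grasp_force: 28.5
```

Request:
{"method": "carry_out", "body": {"linear": [[0, 0, -0.08], [0, 0, 0], [0, 0, 0]], "rotation": [[0, 0, 0], [0, 0, 0], [0, 0, 0]], "grip": [-0.4, -0.4, -0.4]}}

```text
time: 43.7
ee_pos: [0.455, 0.064, -0.0302]
tcp_rot: [-180.0, 0.0, 83.0]
wrist_force: [0.2, 0.6, -0.8]
opening: 0.0654
grasp_force: 28.5
```

Request:
{"method": "carry_out", "body": {"linear": [[0, 0, -0.05], [0, 0, 0], [0, 0, 0]], "rotation": [[0, 0, 0], [0, 0, 0], [0, 0, 0]], "grip": [-0.4, -0.4, -0.4]}}

```text
time: 44.0
ee_pos: [0.4551, 0.064, -0.031]
tcp_rot: [180.0, -0.0, 83.0]
wrist_force: [0.3, 0.0, 0.9]
opening: 0.0652
grasp_force: 28.8
```

Request:
{"method": "carry_out", "body": {"linear": [[0, 0, -0.03], [0, 0, 0], [0, 0, 0]], "rotation": [[0, 0, 0], [0, 0, 0], [0, 0, 0]], "grip": [-0.4, -0.4, -0.4]}}

```text
time: 44.3
ee_pos: [0.4551, 0.064, -0.031]
tcp_rot: [180.0, -0.0, 83.0]
wrist_force: [-2.7, -0.7, 7.3]
opening: 0.065
grasp_force: 29.4
```

Request:
{"method": "carry_out", "body": {"linear": [[0, 0, 0], [0, 0, 0], [0, 0, 0], [0, 0, 0], [0, 0, 0.2], [0, 0, 0.5], [0, 0, 1], [0, 0, 1], [0, 0, 1], [0, 0, 1], [0, 0, 1], [0, 0, 1]], "rotation": [[0, 0, 0], [0, 0, 0], [0, 0, 0], [0, 0, 0], [0, 0, 0], [0, 0, 0], [0, 0, 0], [0, 0, 0], [0, 0, 0], [0, 0, 0], [0, 0, 0], [0, 0, 0]], "grip": [-0.6, -0.7, -0.75, -0.75, -0.8, -0.8, -0.8, -0.8, -0.8, -0.8, -0.8, -0.8]}}

```text
time: 45.5
ee_pos: [0.4551, 0.064, 0.1041]
tcp_rot: [179.9, -0.0, 83.0]
wrist_force: [-0.1, 0.2, 0.2]
opening: 0.0769
grasp_force: 0.0
```

Request:
{"method": "carry_out", "body": {"linear": [[-0.3, 0, 1], [-0.3, 0, 1], [-0.3, 0, 1], [-0.3, 0, 1], [-0.3, 0, 1], [0, 1, 1], [0, 1, 0], [0, 1, 0], [0, 0, 0], [0, 0, 0]], "rotation": [[0, 0, 0], [0, 0, 0], [0, 0, 0], [0, 0, 0], [0, 0, 0], [0, 0, 0], [0, 0, 0], [0, 0, 0], [0, 0, 0], [0, 0, 0]], "grip": [-0.8, -0.8, -0.8, -0.8, -0.8, -0.8, -0.8, -0.8, -0.8, -0.8]}}

```text
time: 46.5
ee_pos: [0.4249, 0.124, 0.2228]
tcp_rot: [180.0, 0.0, 83.1]
wrist_force: [0.2, 0.1, 0.4]
opening: 0.0771
grasp_force: 0.0
```

```bash
python3 - <<'E'
from h import *
o=bot.get_obs();print(o["ee_pos"],o["tcp_rot"])
m=bot.camera_model("wrist");i=bot.camera("wrist");cv2.imwrite("pics/w17.png",i)
def rect(z,x0,y0,w,h,s=3):
    src=np.float32([w2px(m,p) for p in [(x0,y0,z),(x0+w,y0,z),(x0,y0-h,z),(x0+w,y0-h,z)]])
    dst=np.float32([(0,0),(w*1e3*s,0),(0,h*1e3*s),(w*1e3*s,h*1e3*s)])
    return cv2.warpPerspective(i,cv2.getPerspectiveTransform(src,dst),(round(w*1e3*s),round(h*1e3*s)))
# bright blob bounded by the dark trays, at the things' top heights
for n,z,cx,cy,h in [("lens",.016,.4545,.064,.06),("dish",.017,.4136,.2058,.041),("slide",.057,.46,-.057,.05),("cover",.017,.504,-.193,.025)]:
    r=rect(z,cx-h,cy+h,2*h,2*h);b=(r.max(2)>85).astype(np.uint8);b=cv2.morphologyEx(b,cv2.MORPH_OPEN,np.ones((9,9)))
    _,l,st,_c=cv2.connectedComponentsWithStats(b)
    k=l[l.shape[0]//2,l.shape[1]//2]
    if not k: print(n,"?");continue
    q=max(cv2.findContours((l==k).astype(np.uint8),0,1)[0],key=cv2.contourArea);c,wh,a=cv2.minAreaRect(q)
    print(n,"offset mm",round(c[0]/3-h*1e3,1),round(h*1e3-c[1]/3,1),np.array(wh)/3,a, w2px(m,(cx,cy,z)).round())
E
```

```text
[0.42485748 0.12400514 0.22280968] [1.79978010e+02 3.52706826e-03 8.31018348e+01]
lens offset mm -0.3 -0.7 [ 69.29014079 109.27068075] 7.236922264099121 [351. 209.]
dish offset mm -0.8 0.0 [72.         71.66666667] 90.0 [302.  93.]
slide offset mm -0.2 0.2 [99.66666667 99.66666667] 90.0 [367. 311.]
cover offset mm -3.0 0.3 [37.97890218 54.68032328] 9.688787460327148 [400. 367.]
```

The lens carton and dish are within 1 mm of centre. I'll shift the view to check the narrow and small cartons too.

Request:
{"method": "carry_out", "body": {"linear": [[0, -1, 1], [0, -1, 1], [0, -1, 0], [0, -1, 0], [0, -1, 0], [0, -1, 0], [0, -1, 0], [0, -1, 0], [0, -1, 0], [0, -1, 0], [0, 0, 0], [0, 0, 0]], "rotation": [[0, 0, 0], [0, 0, 0], [0, 0, 0], [0, 0, 0], [0, 0, 0], [0, 0, 0], [0, 0, 0], [0, 0, 0], [0, 0, 0], [0, 0, 0], [0, 0, 0], [0, 0, 0]], "grip": [-1, -1, -1, -1, -1, -1, -1, -1, -1, -1, -1, -1]}}

```text
time: 47.75
ee_pos: [0.4247, -0.0766, 0.2624]
tcp_rot: [-180.0, -0.0, 82.9]
wrist_force: [-0.2, 0.7, -0.4]
opening: 0.0858
grasp_force: 0.0
```

```bash
python3 - <<'E'
from h import *
m=bot.camera_model("wrist");i=bot.camera("wrist");cv2.imwrite("pics/w18.png",i)
def rect(z,x0,y0,w,h,s=3):
    src=np.float32([w2px(m,p) for p in [(x0,y0,z),(x0+w,y0,z),(x0,y0-h,z),(x0+w,y0-h,z)]])
    dst=np.float32([(0,0),(w*1e3*s,0),(0,h*1e3*s),(w*1e3*s,h*1e3*s)])
    return cv2.warpPerspective(i,cv2.getPerspectiveTransform(src,dst),(round(w*1e3*s),round(h*1e3*s)))
for n,z,cx,cy,hx,hy in [("slide",.057,.46,-.057,.024,.05),("cover",.017,.504,-.193,.025,.025)]:
    r=rect(z,cx-hx,cy+hy,2*hx,2*hy)
    g=cv2.resize(r.max(2),(12,20),interpolation=cv2.INTER_AREA);print(n,w2px(m,(cx,cy,z)).round());print(g)
E
```

```text
slide [349. 144.]
[[ 60  59  60  61  61  62  62  67  67  67  65 135]
 [ 56  77 113 114 114 114 113 114 107  79  64 132]
 [ 55  98 203 207 208 206 204 167 150 110  62 132]
 [ 51  99 205 209 209 208 188 167 170 107  62 134]
 [ 49  97 206 210 209 208 193 166 169 106  67 136]
 [ 48  91 190 201 208 206 193 167 166 104  65 134]
 [ 46  85 157 160 172 188 186 164 159 104  64 135]
 [ 46  87 156 158 158 159 179 166 161 102  62 129]
 [ 45  84 157 158 157 162 180 166 167 101  61 130]
 [ 45  87 155 158 157 179 194 163 156 100  61 133]
 [ 44  84 156 157 157 175 206 160 135 100  60 129]
 [ 45  98 191 165 168 192 206 159 134 100  60 131]
 [ 45  99 204 204 207 208 205 159 134 101  58 126]
 [ 47  96 202 208 210 207 206 160 135 103  56 124]
 [ 48  96 191 136 208 207 206 158 135  98  52 118]
 [ 53  99 187  69 169 207 206 159 135 103  53 118]
 [ 55  98 194 168 215 208 206 159 137 103  54 120]
 [ 66  99 202 208 208 206 205 159 139 103  63 120]
 [217 215 209 170 157 154 153 148 143 140 136 140]
 [228 228 228 225 194 163 146 141 140 141 142 141]]
cover [387. 233.]
[[ 74  75  83  78  77  74  70  69  70  74  
[... 277 characters left out ...]
239 238 242 237 218 212 199  97 103]
 [ 74 135 251 253 251 251 250 248 244 230 100 105]
 [ 74 143 252 253 253 254 254 254 254 244  99 107]
 [ 72 154 253 254 254 254 254 254 254 242  96 111]
 [ 73 162 253 254 254 254 254 254 254 239  93 115]
 [ 71 164 254 254 254 254 254 254 254 234  88 117]
 [ 72 167 254 254 254 254 254 254 251 226  81 120]
 [ 74 171 254 254 254 254 254 251 217 221  79 124]
 [ 75 173 254 254 254 254 254 242 169 213  76 124]
 [ 74 167 252 254 254 254 254 250 226 208  71 118]
 [ 71 120 188 205 220 231 233 240 244 198  72 107]
 [ 66  68  81  85  94 110 119 131 144 128  68 108]
 [ 98  90  86  86  82  77  77  77  76  75  67 114]
 [189 191 188 173 162 156 157 148 138 127 125 155]]
```

Both cartons are centred upright within about 2 mm, so I'm handing in.

```bash
python3 -c "
from workcell import bot
print(bot.job_done())"
```

```text
the job is handed in; nothing more can be done
None
```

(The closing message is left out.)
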